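# Pack the tile tubs into the squeeze-latch case

## Robot

A 6-joint arm with a two-finger parallel gripper is mounted at the origin on the work surface. World frame = base frame: x ahead of the robot, y to its left, z up, the work surface at z = 0. Lengths are in m, angles in rad, forces in N, time in s.
With the tool pointing down it reaches from about 0.35 to 0.775 m from the base axis. Payload 5.5 kg.
Tool frame: the origin (TCP) lies at the very end of the fingers, on their centre line; the grasp point (between the pads) lies 19 mm behind it; z points along the fingers, y is the direction in which the jaws open and shut (so a half turn about z gives the same grasp; the last joint's range is limited). The gripper opens to 85 mm and grips with 20 to 120 N. Pads are 22 mm wide; open, the fingers measure 114 mm over their backs; the gripper's body (76 mm by 85 mm) begins 54 mm behind the grasp point. The pads swing forward as they close: fully open they stand 13 mm farther back than shut.
Start: joints at [-1.363, 0.313, 0.046, 1.304, 0, 1.431], TCP at [0.196, -0.541, 0.231] pointing down, gripper open.
Joint ranges: [-2.76, 2.76], [-0.86, 1.69], [-1.03, 1.26], [-2.2, 2.34], [-1.47, 1.5], [-3.14, 3.14]. Speed limits (rad/s): [2.57, 2.57, 3.14, 3.14, 3.14, 3.14].

## Interface

Orientations are given as a unit quaternion [w, x, y, z].
In Python, from workcell import get_state, vision, workorder, silhouettes, tip_of gives the robot as it stands.
- The arm moves only by the shell command python3 -m inch 'ROWS' [FORCE]. ROWS is JSON, a list of rows, each a list of 7 numbers: the shift along the tool's x, y, z in cm, then the turn, a rotation vector about the tool's x, y, z in degrees, then the finger opening in cm, from 0 to 8.54. In form: [[dx, dy, dz, rx, ry, rz, hand], ...]. A call has 1 to 5 rows; each row shifts and turns the commanded pose from where the row before left it, along the tool's axes as they then stand; what a row does not reach is not made up. A row lasts 1/10 s, in which the tool goes at most 50 mm and 8.59 degrees, less where a joint would pass 70% of its speed; a pose out of reach is approached as far as the arm can. A call with a gripper value outside its range is refused whole. The fingers move at their own pace and stop on an object; FORCE is the grip in N (left out, the last holds). Time passes only in rows, so rows that do not move let the fingers close. It gives the time, the measured TCP pose, the force and the opening at its end, in the units of the state.
- get_state(): the state, without advancing time (a new reading comes with each control period).
- vision.read_camera(name): name is "scene" or "top" or "wrist"; returns a dict with "pixels" (480x640x3 uint8, red, green, blue), "depth" (480x640 float32, m along the optical axis (not along the pixel's ray), 0 where there is no reading), "mtx" (3x3 intrinsics, pixels), "T" (4x4, takes a point from camera to world coordinates); the wrist camera has in their place "tool_from_camera" (4x4, takes a point from camera to tool coordinates, whose origin is the TCP and whose axes are the flange's). Camera axes: x right, y up, looking along -z (the intrinsics and any distortion apply to the point x, -y, -z); pixel columns grow to the right and rows downward; lengths in m; the calibration is good to about 2 mm. A picture is of the moment at which its call begins: read the wrist's pose just before it.
- workorder.hand_in(): hands the job in, once; it reports no verdict.
Trained networks look in a picture, given as the dict that the camera call returned (one of the last four; its "shot" number tells which), for a name from the list of things; names that differ only in an ending like _2 or _b are one class to them, and where a whole thing is asked for, a point or a joint stands for the part that bears it (a point fixed in the world has none). Each returns a list of dicts, best first, with "confidence" (0 to 1); they miss things now and then, are a little off and sometimes report something else, mostly with a low value. They report only what shows in the picture. A call takes as long as a camera call.
- silhouettes(picture, label): "mask" (480x640 bool, what is visible of it) and "location" ([column, row] in pixels, amid what is visible of it).
- tip_of(picture, label): "location" ([column, row] in pixels: a listed point, or the origin of a listed thing).
The state is a dict: "clock": time; "joint_pos": joint angles; "qvel": joint speeds; "tau": joint torques, N m; "tcp_pos": TCP position; "orientation": TCP orientation; "wrist_force": force on the tool from outside, world axes, zero at the start; "ft_torque": the same for the moment, N m; "finger_gap": finger opening in m.
Only numpy, scipy, OpenCV 4.12 (cv2) and the standard library are available. Lean on these libraries where they do the work, as an engineer would, in place of code of your own. Each camera call takes 0.05 s, during which the arm holds its last target.

## Task

Put the tile tubs away: squeeze the two side buttons of the grey case's latch together so that its lid springs open, stand every lidded white tub that is on the bench upright in a bay of its own in the case, then swing the lid down and press it until the latch snaps and holds it fully shut by itself. Leave the other things on the bench where they are.

Things in the scene. Friction and masses are not known exactly. Their poses are not given: they have to be found in the camera images.
- case: Grey carrying case fixed to the bench, empty and shut at first. Base tray 284 (local x) x 196 (y) mm, origin under its centre, z up. Floor 5 mm; walls 30 mm high, 5 mm thick (latch side 10); 3 (along x) by 2 (y) bays of 89 x 86 to 91 mm, 4 mm dividers 23 mm high (heights above the bench). Lid hinge along the local +y edge, squeeze latch outside the middle of the -y edge. Yaw varies by 0.2 rad.
- lid (a joint): Angle of the lid, rad: 0 shut, 1.75 fully open (a little past upright). Lid: upside-down tray 284 x 196 x 46 mm; its top is 77 mm above the bench shut, its edge 225 mm open. A soft spring lifts it fully open in about 2 s once the latch is freed, and again if let go unlatched (1 N at the edge). Latched it plays 0.01 rad. Pressing it past the sprung catches takes about 10 N at lid_press.
- lid_hinge (a point): Middle of the lid's hinge line: case local (0, 98, 31) mm; the line runs parallel to the case's x.
- lid_press (a point): Point on the lid's outer (top) face, in the middle of its length and 21 mm from its free edge (175 mm from the hinge line, 46 mm above the lid's hinge plane); a thin rubber patch marks it. It moves with the lid.
- latch (a point): Point midway between the two latch buttons at their mid-height: case local (0, -140, 52) mm. Squeeze here along the case's x. A 22 mm wide fixed housing, 66 mm high, stands between the buttons, from the case's edge out to local y = -162 mm; 22 mm of foot below it is 70 mm wide.
- btn_a (a joint): Travel in m of the spring button on the latch's local +x side: 0 out, 0.009 fully in (moves towards -x). Button pad: 10 mm thick, 32 mm along y, 38 mm high (33 to 71 mm above the bench), ribbed outer face 31 mm from the latch's middle. About 2 N at first, 4.7 N fully in.
- btn_b (a joint): The same on the local -x side, moving towards +x. The pair measures 62 mm over the outer faces, 44 mm when fully squeezed. The lid is free only while both are in by more than about 4 mm at once.
- bay0 (a point): Centre of the floor of bay 0 of the case (5 mm above the bench), local x = -92.7 mm, y = -45 mm (latch side).
- bay1 (a point): Centre of the floor of bay 1 of the case (5 mm above the bench), local x = 0 mm, y = -45 mm (latch side).
- bay2 (a point): Centre of the floor of bay 2 of the case (5 mm above the bench), local x = 92.7 mm, y = -45 mm (latch side).
- bay3 (a point): Centre of the floor of bay 3 of the case (5 mm above the bench), local x = -92.7 mm, y = 47.5 mm (hinge side).
- bay4 (a point): Centre of the floor of bay 4 of the case (5 mm above the bench), local x = 0 mm, y = 47.5 mm (hinge side).
- bay5 (a point): Centre of the floor of bay 5 of the case (5 mm above the bench), local x = 92.7 mm, y = 47.5 mm (hinge side).
- tub0: Round white plastic tub with a closed screw lid, full of glass tiles: 60 mm diameter, 62 mm high, about 0.18 kg, origin at the centre of its underside, z up. Standing on the bench; may be absent.
- tub1: Round white plastic tub with a closed screw lid, full of glass tiles: 60 mm diameter, 62 mm high, about 0.18 kg, origin at the centre of its underside, z up. Standing on the bench; may be absent.
- tub2: Round white plastic tub with a closed screw lid, full of glass tiles: 60 mm diameter, 62 mm high, about 0.18 kg, origin at the centre of its underside, z up. Standing on the bench; may be absent.
- tub3: Round white plastic tub with a closed screw lid, full of glass tiles: 60 mm diameter, 62 mm high, about 0.18 kg, origin at the centre of its underside, z up. Standing on the bench; may be absent.
- tub4: Round white plastic tub with a closed screw lid, full of glass tiles: 60 mm diameter, 62 mm high, about 0.18 kg, origin at the centre of its underside, z up. Standing on the bench; may be absent.
- tub5: Round white plastic tub with a closed screw lid, full of glass tiles: 60 mm diameter, 62 mm high, about 0.18 kg, origin at the centre of its underside, z up. Standing on the bench; may be absent.
- foil_cup: Bystander: small open foil bowl, 72 mm across, 32 mm high, origin under its centre.
- float_block: Bystander: rubbing block, rubber sole 85 x 50 x 22 mm with a low wooden grip, 40 mm high in all, origin under its centre.
- glass_stack: Bystander: stack of four square glass pieces, 66 x 66 x 26 mm, origin under its centre.

How it is judged:
On the way, in this order (a step that is already met when the one before it is completed fails the run):
1. The latch is squeezed free and the lid has sprung open (more than 1.3 rad) (value of joint lid above 1.3 rad), for 0.2 s.
2. Every tub present stands upright on the floor of a bay while the lid is open (x of tub0 in the frame of case between -0.112 and 0.112 m and y of tub0 in the frame of case between -0.068 and 0.068 m and z of tub0 in the frame of case between -0.003 and 0.012 m and angle between each of tub0, tub1, tub2, tub3, tub4, tub5's own z axis and vertical below 0.12 rad and x of tub1 in the frame of case between -0.112 and 0.112 m and y of tub1 in the frame of case between -0.068 and 0.068 m and z of tub1 in the frame of case between -0.003 and 0.012 m and x of tub2 in the frame of case between -0.112 and 0.112 m and y of tub2 in the frame of case between -0.068 and 0.068 m and z of tub2 in the frame of case between -0.003 and 0.012 m and x of tub3 in the frame of case between -0.112 and 0.112 m and y of tub3 in the frame of case between -0.068 and 0.068 m and z of tub3 in the frame of case between -0.003 and 0.012 m and x of tub4 in the frame of case between -0.112 and 0.112 m and y of tub4 in the frame of case between -0.068 and 0.068 m and z of tub4 in the frame of case between -0.003 and 0.012 m and x of tub5 in the frame of case between -0.112 and 0.112 m and y of tub5 in the frame of case between -0.068 and 0.068 m and z of tub5 in the frame of case between -0.003 and 0.012 m and value of joint lid above 0.8 rad), for 0.2 s.
At the end, for the whole second after the job is handed in: Every tub present is upright (within 0.12 rad), at rest on the case floor in a bay (underside under 12 mm above the bench, axis within 112 mm of the middle along the case, 68 mm across); the lid is latched shut, unheld (below 0.03 rad); both buttons are out (under 3 mm) (x of tub0 in the frame of case between -0.112 and 0.112 m and y of tub0 in the frame of case between -0.068 and 0.068 m and z of tub0 in the frame of case between -0.003 and 0.012 m and angle between each of tub0, tub1, tub2, tub3, tub4, tub5's own z axis and vertical below 0.12 rad and x of tub1 in the frame of case between -0.112 and 0.112 m and y of tub1 in the frame of case between -0.068 and 0.068 m and z of tub1 in the frame of case between -0.003 and 0.012 m and x of tub2 in the frame of case between -0.112 and 0.112 m and y of tub2 in the frame of case between -0.068 and 0.068 m and z of tub2 in the frame of case between -0.003 and 0.012 m and x of tub3 in the frame of case between -0.112 and 0.112 m and y of tub3 in the frame of case between -0.068 and 0.068 m and z of tub3 in the frame of case between -0.003 and 0.012 m and x of tub4 in the frame of case between -0.112 and 0.112 m and y of tub4 in the frame of case between -0.068 and 0.068 m and z of tub4 in the frame of case between -0.003 and 0.012 m and x of tub5 in the frame of case between -0.112 and 0.112 m and y of tub5 in the frame of case between -0.068 and 0.068 m and z of tub5 in the frame of case between -0.003 and 0.012 m and linear speed of each of tub0, tub1, tub2, tub3, tub4, tub5 below 0.03 m/s and value of joint lid below 0.03 rad and value of joint each of btn_a, btn_b below 0.003 m); the robot touches nothing.
It fails at once if The foil cup is knocked more than 50 mm from its place (distance of foil_cup from where it was at the start of the episode above 0.05 m).
It fails at once if The rubbing block is knocked more than 50 mm from its place (distance of float_block from where it was at the start of the episode above 0.05 m).
It fails at once if The stack of glass is knocked more than 50 mm from its place (distance of glass_stack from where it was at the start of the episode above 0.05 m).
Of tub0, tub1, tub2, tub3, tub4, tub5 only 4 to 6 are there at a start; the rules pass over those that are not, and their reading is None.
At some moment in a run one of tub0, tub1, tub2, tub3, tub4, tub5 may be knocked a few centimetres aside while the robot is not near it.
It also fails if it takes over 210 s, if anything falls off the work surface, if the arm or the gripper's body presses on something with over 40 N, if the wrist force passes 120 N, or if a joint passes its speed limit or range.

## Working session

There is one attempt and no reset: what is moved stays moved. The work goes in short steps, Python scripts to look and compute and a shell command to move; the robot and the scene stay as the last step left them, time stands still between calls to the robot, and variables do not carry over. Pictures are saved under pics/ and viewed, and the job is handed in when it is done.

```bash
ls; mkdir -p pics; cat > h.py <<'E'
import numpy as np, cv2
from workcell import get_state, vision, workorder, silhouettes, tip_of
from scipy.spatial.transform import Rotation as R
def save(p,n): cv2.imwrite(n,p["pixels"][:,:,::-1])
def tcp():
    s=get_state(); q=s["orientation"]; T=np.eye(4)
    T[:3,:3]=R.from_quat([q[1],q[2],q[3],q[0]]).as_matrix(); T[:3,3]=s["tcp_pos"]; return T
def camT(p,T=None):
    return np.array(p["T"]) if "T" in p else T@np.array(p["tool_from_camera"])
def cloud(p,T=None):
    K=np.array(p["mtx"]);d=p["depth"];v,u=np.mgrid[0:480,0:640]
    P=np.stack([(u-K[0,2])/K[0,0]*d,-(v-K[1,2])/K[1,1]*d,-d],-1)
    M=camT(p,T); return P@M[:3,:3].T+M[:3,3]
def ray(p,uv,z,T=None):
    K=np.array(p["mtx"]);M=camT(p,T)
    r=M[:3,:3]@np.array([(uv[0]-K[0,2])/K[0,0],-(uv[1]-K[1,2])/K[1,1],-1]);o=M[:3,3]
    return o+r*(z-o[2])/r[2]
def show():
    s=get_state(); T=tcp(); print("t",round(s["clock"],2),"tcp",np.round(T[:3,3],4),"x",np.round(T[:3,0],3),"y",np.round(T[:3,1],3),"z",np.round(T[:3,2],3),"F",np.round(s["wrist_force"],1),"gap",round(s["finger_gap"],4),"q",np.round(s["joint_pos"],2))
def plan(pos=None,yaw=None):
    """steps in tool axes; yaw=angle of tool y axis in world xy (mod pi)"""
    T=tcp(); 
    if pos is not None:
        d=T[:3,:3].T@(np.array(pos)-T[:3,3])*100; print("shift cm tool",np.round(d,2))
    if yaw is not None:
        c=np.arctan2(T[1,1],T[0,1]); e=(yaw-c+np.pi/2)%np.pi-np.pi/2
        print("rz deg (tool, about z; z down)",np.round(-np.degrees(e),1),"do shift before turning")
E
cat > a.py <<'E'
from h import *
show()
for n in ["scene","top","wrist"]:
    p=vision.read_camera(n); save(p,f"pics/{n}0.png"); print(n,p["mtx"][0][0],p["depth"].min(),p["depth"].max())
    if n=="wrist": continue
    print(np.round(p["T"],3))
    for l in ["case","lid_press","latch","lid_hinge","tub0","foil_cup","float_block","glass_stack"]:
        try:
            for r in silhouettes(p,l)[:7] if not l in("lid_press","latch","lid_hinge") else []:
                C=cloud(p)[r["mask"]&(p["depth"]>0)]
                print(n,l,round(r["confidence"],2),np.round(r["location"]),r["mask"].sum(),np.round(np.median(C,0),3),"top",np.round(np.percentile(C[:,2],95),3))
            for r in tip_of(p,l)[:7]:
                print(n,"TIP",l,round(r["confidence"],2),np.round(r["location"],1))
        except Exception as e: print(l,e)
E
python3 a.py
```

```text
pics
t 0.0 tcp [ 0.1959 -0.5401  0.2304] x [0.94  0.341 0.   ] y [ 0.341 -0.94  -0.002] z [-0.     0.002 -1.   ] F [0.6 0.4 0.3] gap 0.0856 q [-1.36  0.31  0.04  1.3  -0.    1.43]
scene 459.73149091567944 0.0 3.2472987
[[ 0.471 -0.597  0.65   1.2  ]
 [ 0.882  0.313 -0.351 -0.414]
 [ 0.006  0.739  0.674  0.674]
 [ 0.     0.     0.     1.   ]]
scene case 0.97 [385. 208.] 11011 [0.569 0.088 0.076] top 0.08
scene TIP case 0.98 [383.4 212.5]
scene TIP case 0.62 [152.9 273. ]
scene TIP lid_press 0.93 [359.7 190.9]
scene TIP latch 0.84 [332.2 206.9]
scene tub0 0.95 [270. 213.] 851 [ 0.459 -0.138  0.053] top 0.062
scene tub0 0.83 [291. 250.] 927 [ 0.588 -0.146  0.058] top 0.063
scene tub0 0.73 [145. 260.] 1013 [ 0.475 -0.409  0.059] top 0.063
scene tub0 0.68 [309. 288.] 1172 [ 0.689 -0.155  0.059] top 0.063
scene tub0 0.66 [223. 262.] 1114 [ 0.557 -0.274  0.058] top 0.063
scene tub0 0.56 [158. 288.] 1312 [ 0.578 -0.405  0.059] top 0.063
scene tub0 0.29 [389. 210.] 11425 [0.566 0.088 0.076] top 0.079
scene TIP tub0 0.94 [273.3 224.3]
scene TIP tub0 0.89 [310.6 297.7]
scene TIP tub0 0.83 [226.
[... 1344 characters left out ...]
[340.1 310.2]
top TIP tub0 0.95 [462.7 302. ]
top TIP tub0 0.77 [402.5 268. ]
top TIP tub0 0.73 [401.3 313.7]
top TIP tub0 0.63 [459.9 254. ]
top TIP tub0 0.58 [341.5 250.9]
top foil_cup 0.82 [401. 218.] 816 [ 0.647 -0.27   0.015] top 0.033
top foil_cup 0.66 [222. 277.] 14872 [0.521 0.115 0.077] top 0.08
top foil_cup 0.42 [468. 304.] 831 [ 0.46  -0.401  0.06 ] top 0.063
top TIP foil_cup 0.59 [398. 222.]
top float_block 0.6 [404. 316.] 938 [ 0.439 -0.269  0.022] top 0.04
top TIP float_block 0.67 [402.7 314.2]
top glass_stack 0.59 [371. 170.] 974 [ 0.754 -0.209  0.026] top 0.028
top TIP glass_stack 0.58 [370.3 170.7]
top TIP glass_stack 0.55 [338.1 308.6]
wrist 426.02791638833446 0.0 1.1249487
```

View pics/scene0.png

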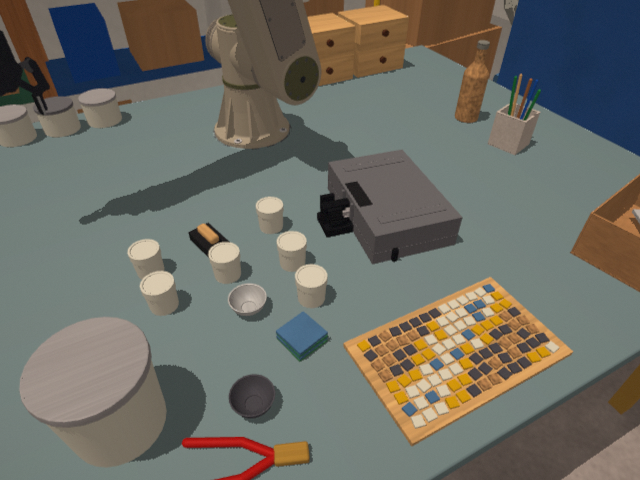

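View pics/top0.png

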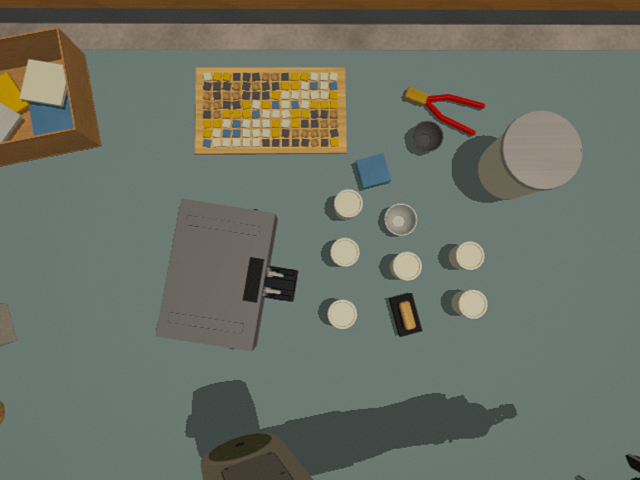

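```bash
cat > b.py <<'E'
from h import *
p=vision.read_camera("top"); C=cloud(p)
rs=silhouettes(p,"case"); 
C=cloud(p); m=(abs(C[...,2]-0.0775)<0.006)&(C[...,1]>-0.06)&(p["depth"]>0)
m=cv2.morphologyEx(m.astype(np.uint8),cv2.MORPH_OPEN,np.ones((5,5)))
Q=C[m>0][:,:2].astype(np.float32); 
print("lidtop",cv2.minAreaRect(Q),len(Q))
for r in tip_of(p,"latch")[:1]: print("latch",ray(p,r["location"],0.052))
for r in tip_of(p,"lid_press")[:1]: print("press",ray(p,r["location"],0.077))
# housing points
m=(C[...,2]>0.055)&(C[...,2]<0.072)&(C[...,1]>-0.11)&(C[...,1]<0.03)&(C[...,0]<0.62)&(C[...,0]>.48)
print("lat",C[m].mean(0) if m.any() else 0, C[m].min(0),C[m].max(0))
for n in ("top","scene"):
  p=vision.read_camera(n); C=cloud(p)
  for r in silhouettes(p,"tub0"):
    if r["mask"].sum()>3000: continue
    c=C[r["mask"]&(p["depth"]>0)]; c=c[c[:,2]>0.056]
    (x,y),rad=cv2.minEnclosingCircle(c[:,:2].astype(np.float32)); print(n,"tub",round(r["confidence"],2),round(x,4),round(y,4),round(rad,4))
E
python3 b.py
```

```text
lidtop ((0.5292600393295288, 0.12507784366607666), (0.19722990691661835, 0.2843840420246124), 80.455322265625) 13473
latch [ 0.49760041 -0.01123637  0.052     ]
press [0.51439176 0.05261744 0.077     ]
lat [ 0.51538565 -0.0030684   0.06564785] [ 0.48003231 -0.03533024  0.0550001 ] [0.61956454 0.02899444 0.0719951 ]
top tub 0.94 0.5719 -0.1403 0.0302
top tub 0.85 0.4431 -0.1321 0.03
top tub 0.78 0.5611 -0.4031 0.0298
top tub 0.77 0.6754 -0.1498 0.0303
top tub 0.71 0.541 -0.2701 0.0299
top tub 0.64 0.4599 -0.406 0.0307
scene tub 0.96 0.6751 -0.1492 0.0315
scene tub 0.96 0.5406 -0.2713 0.0317
scene tub 0.93 0.5948 -0.1472 0.0539
scene tub 0.76 0.4817 -0.4129 0.0535
scene tub 0.65 0.5617 -0.4044 0.0311
scene tub 0.63 0.4428 -0.1326 0.0319
```

The scene camera shows the shut case (latch at ~332,207) and six tubs. The top view agrees, with the latch at ~283,285 and tubs at (348,204), (345,252), (342,314), (406,266), (468,256) and (470,304). The case yaw is about -0.167 rad. Next I'll move above the latch.

```bash
R='' 
python3 -m inch '[[3.33,-2.71,0,0,0,0,8.5],[3.33,-2.71,0,0,0,0,8.5],[3.33,-2.71,0,0,0,0,8.5],[3.33,-2.71,0,0,0,0,8.5],[3.33,-2.71,0,0,0,0,8.5]]' 
python3 -m inch '[[3.33,-2.71,0,0,0,0,8.5],[3.33,-2.71,0,0,0,0,8.5],[3.33,-2.71,0,0,0,0,8.5],[3.33,-2.71,0,0,0,0,8.5],[3.33,-2.71,0,0,0,0,8.5]]' 
python3 -m inch '[[3.33,-2.71,0,0,0,0,8.5],[3.33,-2.71,0,0,0,0,8.5],[3.33,-2.71,0,0,0,0,8.5],[3.33,-2.71,0,0,0,0,8.5]]' 
python3 -m inch '[[0,0,0,0,0,-7.56,8.5],[0,0,0,0,0,-7.56,8.5],[0,0,0,0,0,-7.56,8.5],[0,0,0,0,0,-7.56,8.5]]' 
python3 -m inch '[[0,0,0,0,0,-7.56,8.5],[0,0,0,0,0,-7.56,8.5],[0,0,0,0,0,-7.56,8.5],[0,0,0,0,0,-7.56,8.5],[0,0,0,0,0,0,8.5]]' 
cat > c.py <<'E'
from h import *
import sys
show(); T=tcp(); p=vision.read_camera("wrist"); save(p,sys.argv[1]); C=cloud(p,T)
print(np.round(p["tool_from_camera"],3))
for l,z in (("latch",.052),("lid_press",.077)):
    for r in tip_of(p,l)[:1]: print(l,r["confidence"],r["location"],np.round(ray(p,r["location"],z,T),4))
y=np.array([.166,.986]);x=np.array([.986,-.166]);c=np.array([.5293,.1251])
L=np.stack([(C[...,:2]-c)@x,(C[...,:2]-c)@y],-1)
ok=(p["depth"]>0)&(L[...,1]<-.105)&(L[...,1]>-.18)&(abs(L[...,0])<.06)
for lo,hi in ((.063,.0685),(.0685,.074),(.03,.063),(.015,.026)):
    m=ok&(C[...,2]>lo)&(C[...,2]<hi)
    if m.sum()>10: q=np.percentile(L[m],[2,50,98],axis=0); print(lo,hi,m.sum(),"x",np.round(q[:,0],4),"y",np.round(q[:,1],4))
E
python3 c.py pics/w1.png
```

```text
clock: 2.35
tcp_pos: [0.3069, -0.3551, 0.2314]
orientation: [0.0, 0.985, 0.173, 0.0]
wrist_force: [0.7, 0.7, 0.8]
finger_gap: 0.0849
clock: 2.85
tcp_pos: [0.4174, -0.1708, 0.2316]
orientation: [0.0, 0.985, 0.173, 0.0]
wrist_force: [0.9, -0.1, -0.5]
finger_gap: 0.0852
clock: 3.25
tcp_pos: [0.5057, -0.0233, 0.2315]
orientation: [0.0, 0.985, 0.173, 0.0]
wrist_force: [0.2, -0.8, 0.1]
finger_gap: 0.0851
clock: 3.65
tcp_pos: [0.505, -0.0247, 0.2313]
orientation: [0.0, 0.904, 0.427, -0.0]
wrist_force: [-0.2, -0.5, -0.1]
finger_gap: 0.0852
clock: 4.15
tcp_pos: [0.5049, -0.025, 0.2313]
orientation: [0.0, 0.764, 0.646, 0.0]
wrist_force: [-1.3, -0.4, 0.4]
finger_gap: 0.0848
t 4.15 tcp [ 0.5049 -0.025   0.2313] x [ 0.166  0.986 -0.   ] y [ 0.986 -0.166  0.   ] z [ 0. -0. -1.] F [-1.3 -0.4  0.4] gap 0.0848 q [-0.21  0.18 -0.13  1.26 -0.    1.53]
[[ 0.001  0.964  0.266  0.068]
 [ 1.    -0.    -0.001  0.   ]
 [-0.001  0.266 -0.964 -0.142]
 [ 0.     0.     0.     1.   ]]
latch 0.72 [312.2, 194.1] [ 0.5045 -0.0071  0.052 ]
0.063 0.0685 2349 x [-0.0223 -0.001   0.0212] y [-0.1587 -0.1316 -0.1059]
0.0685 0.074 1142 x [-0.0311 -0.0217  0.0296] y [-0.1536 -0.1382 -0.1238]
0.03 0.063 1045 x [-0.0268 -0.0112  0.0253] y [-0.1516 -0.1227 -0.1054]
0.015 0.026 1481 x [-0.0344  0.0118  0.0334] y [-0.1587 -0.1254 -0.1081]
```

```bash

python3 -m inch '[[0.2,-0.13,4,0,0,0,8.5],[0,0,4,0,0,0,8.5],[0,0,4,0,0,0,8.5],[0,0,4,0,0,0,8.5],[0,0,0,0,0,0,8.5]]' 
python3 -m inch '[[0,0,1.5,0,0,0,8.5],[0,0,1,0,0,0,8.5],[0,0,1,0,0,0,8.5],[0,0,0.3,0,0,0,8.5],[0,0,0,0,0,0,8.5]]' 20
python3 -m inch '[[0,0,0,0,0,0,4.3],[0,0,0,0,0,0,4.3],[0,0,0,0,0,0,4.3],[0,0,0,0,0,0,4.3],[0,0,0,0,0,0,4.3]]' 20
python3 -m inch '[[0,0,0,0,0,0,4.3],[0,0,0,0,0,0,4.3],[0,0,0,0,0,0,4.3],[0,0,0,0,0,0,4.3],[0,0,0,0,0,0,4.3]]' 20
python3 - <<'E'
from h import *
show();p=vision.read_camera("scene"); save(p,"pics/s2.png")
E
```

```text
clock: 4.8
tcp_pos: [0.4995, -0.022, 0.0666]
orientation: [-0.004, 0.764, 0.645, -0.003]
wrist_force: [-0.3, 0.8, 0.6]
finger_gap: 0.0848
clock: 5.3
tcp_pos: [0.504, -0.0229, 0.0334]
orientation: [-0.0, 0.764, 0.645, -0.0]
wrist_force: [-1.0, 0.2, 0.1]
finger_gap: 0.0845
clock: 5.8
tcp_pos: [0.5031, -0.0229, 0.0341]
orientation: [-0.0, 0.764, 0.645, -0.001]
wrist_force: [-5.4, -0.4, 7.4]
finger_gap: 0.043
clock: 6.3
tcp_pos: [0.5032, -0.0229, 0.034]
orientation: [-0.0, 0.764, 0.645, -0.001]
wrist_force: [-4.6, -0.2, 8.7]
finger_gap: 0.0434
t 6.3 tcp [ 0.5032 -0.0229  0.034 ] x [ 0.167  0.986 -0.001] y [ 0.986 -0.167 -0.001] z [-0.001 -0.    -1.   ] F [-4.6 -0.2  8.7] gap 0.0434 q [-0.2   0.33 -0.45  0.79 -0.    1.53]
```

View pics/s2.png

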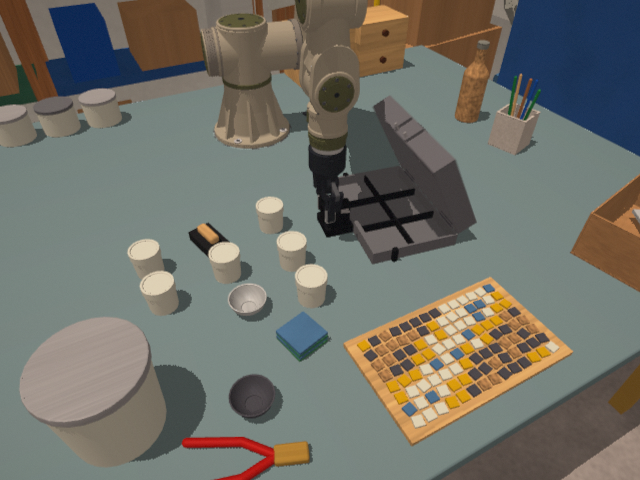

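The picture shows the lid springing up (edge near 385,105 to 470,215). I'll hold until it is fully open, then release, rise, and turn the wrist half round so the camera bracket faces away from the lid.

```bash

python3 -m inch '[[0,0,0,0,0,0,4.3],[0,0,0,0,0,0,4.3],[0,0,0,0,0,0,4.3],[0,0,0,0,0,0,4.3],[0,0,0,0,0,0,4.3]]' >/dev/null
python3 -m inch '[[0,0,0,0,0,0,4.3],[0,0,0,0,0,0,4.3],[0,0,0,0,0,0,4.3],[0,0,0,0,0,0,4.3],[0,0,0,0,0,0,4.3]]' >/dev/null
python3 -m inch '[[0,0,0,0,0,0,8.5],[0,0,0,0,0,0,8.5],[0,0,0,0,0,0,8.5],[0,0,0,0,0,0,8.5],[0,0,0,0,0,0,8.5]]' 
python3 -m inch '[[0,0,-2,0,0,0,8.5],[0,0,-4,0,0,0,8.5],[0,0,-4,0,0,0,8.5],[0,0,-4,0,0,0,8.5],[0,0,-4,0,0,0,8.5]]' 
python3 -m inch '[[-4,0,0,0,0,0,8.5],[-4,0,0,0,0,0,8.5],[-4,0,0,0,0,0,8.5],[0,0,0,0,0,0,8.5]]' 
python3 -m inch '[[0,0,0,0,0,-8.18,8.5],[0,0,0,0,0,-8.18,8.5],[0,0,0,0,0,-8.18,8.5],[0,0,0,0,0,-8.18,8.5],[0,0,0,0,0,-8.18,8.5]]' >/dev/null
python3 -m inch '[[0,0,0,0,0,-8.18,8.5],[0,0,0,0,0,-8.18,8.5],[0,0,0,0,0,-8.18,8.5],[0,0,0,0,0,-8.18,8.5],[0,0,0,0,0,-8.18,8.5]]' >/dev/null
python3 -m inch '[[0,0,0,0,0,-8.18,8.5],[0,0,0,0,0,-8.18,8.5],[0,0,0,0,0,-8.18,8.5],[0,0,0,0,0,-8.18,8.5],[0,0,0,0,0,-8.18,8.5]]' >/dev/null
python3 -m inch '[[0,0,0,0,0,-8.18,8.5],[0,0,0,0,0,-8.18,8.5],[0,0,0,0,0,-8.18,8.5],[0,0,0,0,0,-8.18,8.5],[0,0,0,0,0,-8.18,8.5]]' >/dev/null
python3 -m inch '[[0,0,0,0,0,-8.18,8.5],[0,0,0,0,0,-8.18,8.5],[0,0,0,0,0,0,8.5]]' 
cat > d.py <<'E'
from h import *
import sys
show()
x=np.array([.986,-.166]);y=np.array([.166,.986]);c=np.array([.5293,.1251])
for n in ("top","scene"):
  p=vision.read_camera(n); save(p,f"pics/{n}{sys.argv[1]}.png"); C=cloud(p)
  for r in silhouettes(p,"tub0"):
    if r["mask"].sum()>3000: continue
    q=C[r["mask"]&(p["depth"]>0)]; zt=np.percentile(q[:,2],90); q=q[q[:,2]>max(.05,zt-.004)]
    if len(q)<20: continue
    (X,Y),rad=cv2.minEnclosingCircle(q[:,:2].astype(np.float32)); l=np.array([X,Y])-c
    print(n,"tub",round(r["confidence"],2),round(X,4),round(Y,4),"r",round(rad,4),"top",round(zt,4),"local",np.round([l@x,l@y],4))
E
python3 d.py 3
```

```text
clock: 7.85
tcp_pos: [0.5043, -0.0229, 0.0334]
orientation: [0.0, 0.764, 0.646, 0.0]
wrist_force: [-0.5, 0.3, -0.4]
finger_gap: 0.0849
clock: 8.35
tcp_pos: [0.5038, -0.0228, 0.215]
orientation: [0.0, 0.764, 0.646, 0.0]
wrist_force: [0.9, -0.2, -0.6]
finger_gap: 0.0852
clock: 8.75
tcp_pos: [0.4838, -0.1451, 0.2134]
orientation: [0.001, 0.765, 0.643, -0.0]
wrist_force: [0.6, 0.3, -0.7]
finger_gap: 0.085
clock: 11.05
tcp_pos: [0.4841, -0.1406, 0.2132]
orientation: [0.0, -0.646, 0.764, 0.0]
wrist_force: [-0.1, 0.2, 0.7]
finger_gap: 0.0851
t 11.05 tcp [ 0.4841 -0.1406  0.2132] x [-0.166 -0.986 -0.   ] y [-0.986  0.166  0.   ] z [-0.  0. -1.] F [-0.1  0.2  0.7] gap 0.0851 q [-0.44  0.18 -0.17  1.22  0.   -1.85]
top tub 0.92 0.675 -0.149 r 0.0299 top 0.0627 local [ 0.1891 -0.2461]
top tub 0.77 0.5445 -0.3012 r 0.1345 top 0.0628 local [ 0.0857 -0.4178]
top tub 0.73 0.5717 -0.1395 r 0.0298 top 0.0628 local [ 0.0858 -0.2538]
top tub 0.6 0.4598 -0.0995 r 0.0212 top 0.0633 local [-0.0312 -0.233 ]
scene tub 0.91 0.4442 -0.1339 r 0.0306 top 0.0621 local [-0.0409 -0.2695]
scene tub 0.76 0.4832 -0.4015 r 0.0545 top 0.0621 local [ 0.042  -0.5269]
scene tub 0.74 0.562 -0.4048 r 0.0308 top 0.0621 local [ 0.1202 -0.5171]
scene tub 0.63 0.6749 -0.149 r 0.0316 top 0.0621 local [ 0.1891 -0.2461]
scene tub 0.59 0.5421 -0.2707 r 0.0311 top 0.062 local [ 0.0783 -0.3881]
```

View pics/scene3.png

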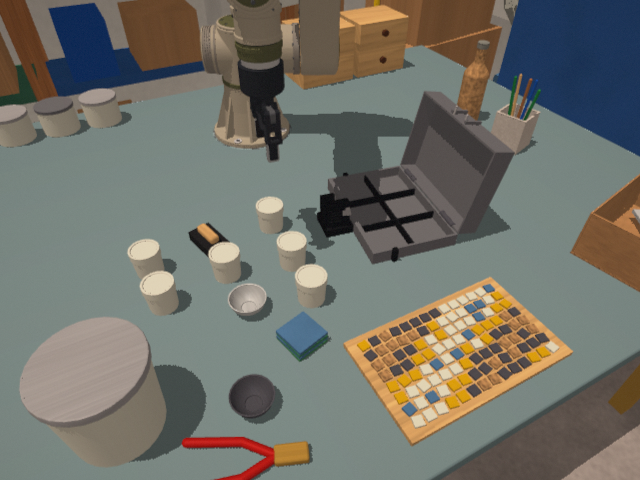

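View pics/top3.png

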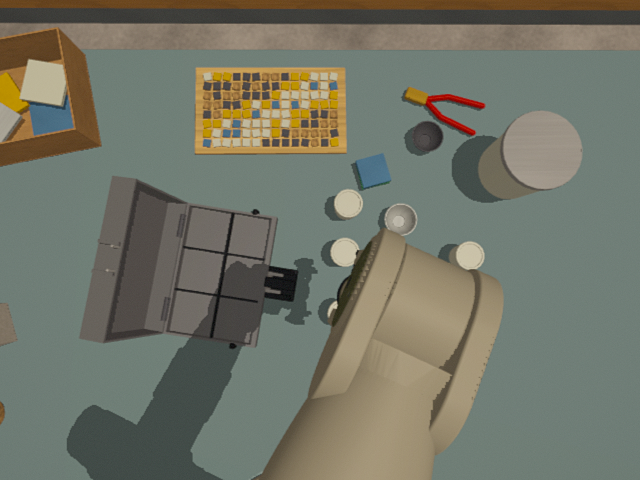

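The scene shows the lid fully open and upright, and the tubs are unchanged. I'll pick the first tub at (0.443, -0.132) for bay 3.

```bash

python3 -m inch '[[-0.1,4.17,0,0,0,0,8.0],[0,0,4,0,0,0,8.0],[0,0,4,0,0,0,8.0],[0,0,4,0,0,0,8.0],[0,0,0,0,0,0,8.0]]' 
python3 -m inch '[[0,0,3,0,0,0,8.0],[0,0,2,0,0,0,8.0],[0,0,1.3,0,0,0,8.0],[0,0,0,0,0,0,8.0]]' 
python3 -m inch '[[0,0,0,0,0,0,5],[0,0,0,0,0,0,5],[0,0,0,0,0,0,5],[0,0,0,0,0,0,5],[0,0,0,0,0,0,5]]' 40
python3 -m inch '[[0,0,-3,0,0,0,5],[0,0,-3,0,0,0,5],[0,0,-3,0,0,0,5],[0,0,-3,0,0,0,5],[0,0,0,0,0,0,5]]'
python3 - <<'E'
from h import *
show();plan([.4458,.1873,.15]);p=vision.read_camera("scene"); save(p,"pics/s4.png")
E
```

```text
clock: 11.75
tcp_pos: [0.4391, -0.1312, 0.089]
orientation: [-0.002, -0.645, 0.764, 0.004]
wrist_force: [-0.3, 1.8, 0.6]
finger_gap: 0.0797
clock: 12.15
tcp_pos: [0.4429, -0.1331, 0.0304]
orientation: [-0.0, -0.645, 0.764, 0.001]
wrist_force: [0.0, -0.0, -0.1]
finger_gap: 0.0802
clock: 12.65
tcp_pos: [0.4444, -0.1339, 0.0321]
orientation: [0.001, -0.645, 0.764, -0.001]
wrist_force: [-1.1, -0.0, 6.6]
finger_gap: 0.0585
clock: 13.15
tcp_pos: [0.4458, -0.1345, 0.155]
orientation: [0.002, -0.645, 0.764, -0.004]
wrist_force: [0.6, -1.2, -2.4]
finger_gap: 0.0589
t 13.15 tcp [ 0.4458 -0.1345  0.155 ] x [-0.167 -0.986  0.002] y [-0.986  0.167 -0.008] z [ 0.008 -0.004 -1.   ] F [ 0.6 -1.2 -2.4] gap 0.0589 q [-0.47  0.14 -0.37  1.05  0.   -1.87]
shift cm tool [-31.73   5.39   0.37]
```

View pics/s4.png

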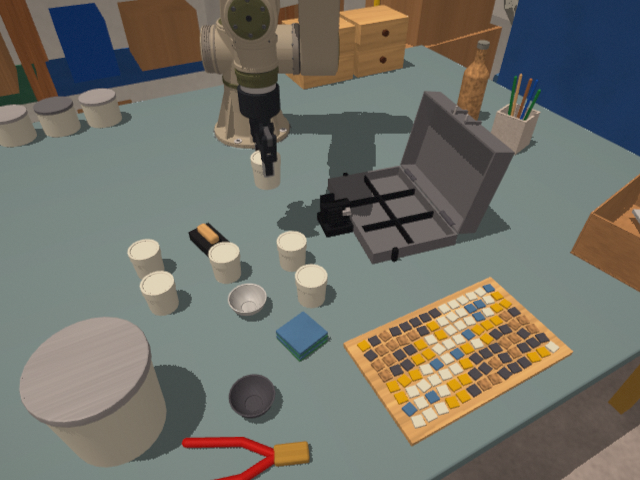

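```bash

python3 -m inch '[[-4.5,0.75,0,0,0,0,5],[-4.5,0.75,0,0,0,0,5],[-4.5,0.75,0,0,0,0,5],[-4.5,0.75,0,0,0,0,5],[-4.5,0.75,0,0,0,0,5]]' 
python3 -m inch '[[-4.5,0.75,0,0,0,0,5],[-4.7,0.75,0,0,0,0,5],[0,0,0,0,0,0,5],[0,0,0,0,0,0,5],[0,0,0,0,0,0,5]]' 
python3 - <<'E'
from h import *
show();plan([.4458,.1873,.15]);p=vision.read_camera("scene"); save(p,"pics/s5.png")
E
```

```text
clock: 13.7
tcp_pos: [0.4425, 0.0965, 0.149]
orientation: [-0.001, -0.645, 0.764, 0.001]
wrist_force: [2.4, -0.4, -1.5]
finger_gap: 0.0588
clock: 14.2
tcp_pos: [0.4436, 0.1873, 0.1493]
orientation: [-0.001, -0.645, 0.764, 0.0]
wrist_force: [0.2, 0.4, -2.1]
finger_gap: 0.059
t 14.2 tcp [0.4436 0.1873 0.1493] x [-0.168 -0.986  0.001] y [-0.986  0.168  0.002] z [-0.002 -0.001 -1.   ] F [ 0.2  0.4 -2.1] gap 0.059 q [ 0.23  0.18 -0.34  1.06 -0.   -1.17]
shift cm tool [-0.03 -0.22 -0.07]
```

View pics/s5.png

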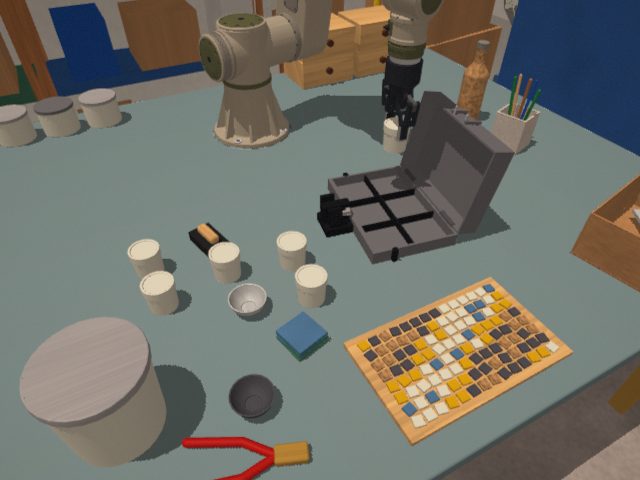

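```bash

python3 -m inch '[[0,-0.2,3,0,0,0,5],[0,0,3,0,0,0,5],[0,0,3,0,0,0,5],[0,0,1.5,0,0,0,5],[0,0,0,0,0,0,5]]' 
python3 -m inch '[[0,0,0.4,0,0,0,5],[0,0,0.4,0,0,0,5],[0,0,0,0,0,0,5],[0,0,0,0,0,0,5],[0,0,0,0,0,0,5]]' 
python3 -m inch '[[0,0,0,0,0,0,7.5],[0,0,0,0,0,0,7.5],[0,0,0,0,0,0,7.5],[0,0,0,0,0,0,7.5]]' 
python3 -m inch '[[0,0,-3,0,0,0,7.5],[0,0,-4,0,0,0,7.5],[0,0,-4,0,0,0,7.5],[0,0,0,0,0,0,7.5]]' 
python3 -m inch '[[4.5,0,0,0,0,0,8],[4.5,0,0,0,0,0,8],[4.5,0,0,0,0,0,8],[4.5,0,0,0,0,0,8],[4.5,0,0,0,0,0,8]]' 
python3 -m inch '[[4,-4,0,0,0,0,8],[4,-4,0,0,0,0,8],[0,0,0,0,0,0,8],[0,0,0,0,0,0,8],[0,0,0,0,0,0,8]]' 
python3 d.py 6; python3 -c "
from h import *
plan([.572,-.140,.03])"
```

```text
clock: 14.75
tcp_pos: [0.4443, 0.1856, 0.0429]
orientation: [-0.002, -0.644, 0.765, 0.001]
wrist_force: [-0.7, -0.2, -1.7]
finger_gap: 0.0592
clock: 15.25
tcp_pos: [0.4468, 0.1879, 0.0378]
orientation: [0.0, -0.645, 0.764, -0.0]
wrist_force: [0.4, -0.1, -2.8]
finger_gap: 0.0592
clock: 15.65
tcp_pos: [0.4465, 0.1879, 0.0374]
orientation: [0.0, -0.645, 0.764, -0.0]
wrist_force: [0.0, -0.7, 0.1]
finger_gap: 0.0752
clock: 16.05
tcp_pos: [0.45, 0.1887, 0.1527]
orientation: [0.004, -0.645, 0.764, -0.002]
wrist_force: [1.5, 0.2, 0.1]
finger_gap: 0.0751
clock: 16.55
tcp_pos: [0.408, -0.0355, 0.147]
orientation: [0.0, -0.646, 0.764, -0.0]
wrist_force: [0.7, -0.3, -0.3]
finger_gap: 0.0797
clock: 17.05
tcp_pos: [0.4654, -0.1147, 0.1466]
orientation: [-0.0, -0.645, 0.764, 0.001]
wrist_force: [-0.8, 0.4, 0.3]
finger_gap: 0.0798
t 17.05 tcp [ 0.4654 -0.1147  0.1466] x [-0.167 -0.986 -0.001] y [-0.986  0.167  0.002] z [-0.002  0.001 -1.   ] F [-0.8  0.4  0.3] gap 0.0798 q [-0.41  0.18 -0.35  1.05  0.   -1.81]
top tub 0.91 0.5586 -0.1272 r 0.0471 top 0.0627 local [ 0.0708 -0.2439]
top tub 0.77 0.4477 0.1884 r 0.03 top 0.0671 local [-0.0909  0.0489]
top tub 0.75 0.541 -0.2703 r 0.03 top 0.0628 local [ 0.0772 -0.3879]
top tub 0.66 0.6751 -0.1495 r 0.0301 top 0.0628 local [ 0.1894 -0.2466]
top tub 0.63 0.5613 -0.4033 r 0.0301 top 0.0626 local [ 0.1192 -0.5157]
top tub 0.55 0.4604 -0.406 r 0.0304 top 0.0628 local [ 0.0203 -0.5351]
scene tub 0.96 0.4813 -0.411 r 0.0532 top 0.0622 local [ 0.0416 -0.5366]
scene tub 0.84 0.5612 -0.4042 r 0.0313 top 0.062 local [ 0.1193 -0.5166]
scene tub 0.6 0.5967 -0.1524 r 0.0566 top 0.0619 local [ 0.1125 -0.2625]
scene tub 0.59 0.5402 -0.2701 r 0.0318 top 0.0621 local [ 0.0764 -0.3879]
scene tub 0.57 0.6761 -0.1495 r 0.0308 top 0.0621 local [ 0.1904 -0.2464]
shift cm tool [  0.76 -10.87  11.74]
```

View pics/scene6.png

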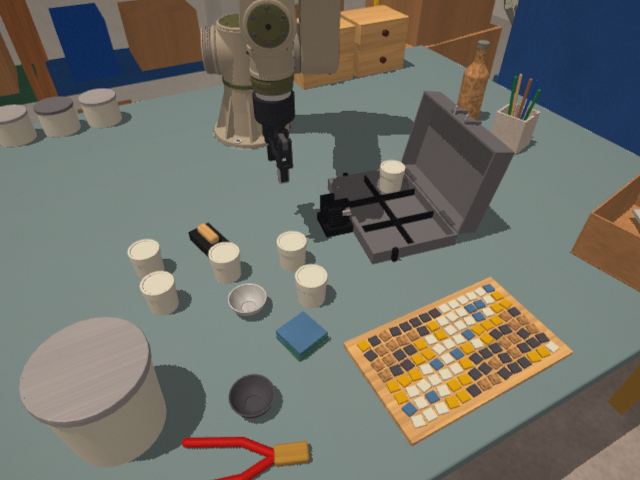

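```bash

python3 -m inch '[[0.25,-3.6,0,0,0,0,8],[0.25,-3.6,0,0,0,0,8],[0.26,-3.67,0,0,0,0,8],[0,0,4,0,0,0,8],[0,0,4,0,0,0,8]]' 
python3 -m inch '[[0,0,2,0,0,0,8.0],[0,0,1.7,0,0,0,8.0],[0,0,0,0,0,0,8.0],[0,0,0,0,0,0,8]]' 
python3 -m inch '[[0,0,0,0,0,0,5],[0,0,0,0,0,0,5],[0,0,0,0,0,0,5],[0,0,0,0,0,0,5],[0,0,0,0,0,0,5]]' 40
python3 -m inch '[[0,0,-3,0,0,0,5],[0,0,-3,0,0,0,5],[0,0,-3,0,0,0,5],[0,0,-3,0,0,0,5],[0,0,0,0,0,0,5]]'
python3 -m inch '[[-4.3,1.23,0,0,0,0,5],[-4.3,1.23,0,0,0,0,5],[-4.3,1.23,0,0,0,0,5],[-4.3,1.23,0,0,0,0,5],[-4.3,1.23,0,0,0,0,5]]' 
python3 -m inch '[[-4.3,1.23,0,0,0,0,5],[-4.4,1.23,0,0,0,0,5],[0,0,0,0,0,0,5],[0,0,0,0,0,0,5],[0,0,0,0,0,0,5]]' 
python3 - <<'E'
from h import *
show();plan([.5372,.1719,.15])
E
```

```text
clock: 17.75
tcp_pos: [0.5753, -0.1414, 0.0679]
orientation: [0.001, -0.646, 0.763, -0.002]
wrist_force: [-0.1, -0.8, -0.4]
finger_gap: 0.0801
clock: 18.15
tcp_pos: [0.5724, -0.1407, 0.0307]
orientation: [-0.0, -0.646, 0.764, 0.0]
wrist_force: [-0.0, 0.0, 0.0]
finger_gap: 0.0801
clock: 18.65
tcp_pos: [0.5735, -0.1415, 0.0321]
orientation: [0.001, -0.645, 0.764, -0.001]
wrist_force: [-0.3, 0.6, 5.9]
finger_gap: 0.0589
clock: 19.15
tcp_pos: [0.5752, -0.1424, 0.1553]
orientation: [0.002, -0.645, 0.764, -0.004]
wrist_force: [0.7, 0.4, -2.5]
finger_gap: 0.0592
clock: 19.65
tcp_pos: [0.5467, 0.0825, 0.149]
orientation: [-0.001, -0.645, 0.764, 0.0]
wrist_force: [0.3, 0.5, -2.2]
finger_gap: 0.0592
clock: 20.15
tcp_pos: [0.5377, 0.1702, 0.1494]
orientation: [-0.001, -0.645, 0.764, 0.0]
wrist_force: [1.1, 0.2, -2.5]
finger_gap: 0.0589
t 20.15 tcp [0.5377 0.1702 0.1494] x [-0.168 -0.986  0.001] y [-0.986  0.168  0.001] z [-0.001 -0.001 -1.   ] F [ 1.1  0.2 -2.5] gap 0.0589 q [ 0.16  0.33 -0.13  1.11 -0.   -1.24]
shift cm tool [-0.16  0.08 -0.06]
```

```bash

python3 -m inch '[[-0.15,0.1,3,0,0,0,5],[0,0,3,0,0,0,5],[0,0,3,0,0,0,5],[0,0,1.5,0,0,0,5],[0,0,0,0,0,0,5]]' 
python3 -m inch '[[0,0,0.4,0,0,0,5],[0,0,0.4,0,0,0,5],[0,0,0,0,0,0,5],[0,0,0,0,0,0,5],[0,0,0,0,0,0,5]]' 
python3 -m inch '[[0,0,0,0,0,0,7.5],[0,0,0,0,0,0,7.5],[0,0,0,0,0,0,7.5],[0,0,0,0,0,0,7.5]]' 
python3 -m inch '[[0,0,-3,0,0,0,7.5],[0,0,-4,0,0,0,7.5],[0,0,-4,0,0,0,7.5],[0,0,0,0,0,0,7.5]]' 
python3 -m inch '[[3.67,-2.37,0,0,0,0,8],[3.67,-2.37,0,0,0,0,8],[3.67,-2.37,0,0,0,0,8],[3.67,-2.37,0,0,0,0,8],[3.67,-2.37,0,0,0,0,8]]' 
python3 -m inch '[[3.67,-2.37,0,0,0,0,8],[3.67,-2.37,0,0,0,0,8],[3.67,-2.37,0,0,0,0,8],[0,0,0,0,0,0,8],[0,0,0,0,0,0,8]]' 
python3 d.py 7; python3 -c "
from h import *
plan([.6752,-.1495,.03])"
```

```text
clock: 20.65
tcp_pos: [0.5353, 0.1703, 0.0424]
orientation: [-0.003, -0.644, 0.765, 0.001]
wrist_force: [-0.4, 0.0, -1.9]
finger_gap: 0.0588
clock: 21.15
tcp_pos: [0.5378, 0.1726, 0.0379]
orientation: [0.0, -0.645, 0.764, -0.0]
wrist_force: [0.2, 0.1, -1.6]
finger_gap: 0.0586
clock: 21.55
tcp_pos: [0.5376, 0.1726, 0.0375]
orientation: [0.0, -0.645, 0.764, -0.0]
wrist_force: [-0.2, -0.4, -0.6]
finger_gap: 0.0747
clock: 21.95
tcp_pos: [0.5411, 0.1732, 0.1534]
orientation: [0.005, -0.645, 0.764, -0.003]
wrist_force: [1.7, -0.1, 0.5]
finger_gap: 0.0748
clock: 22.45
tcp_pos: [0.6238, -0.0298, 0.1468]
orientation: [-0.0, -0.645, 0.764, 0.0]
wrist_force: [1.0, 0.2, 0.2]
finger_gap: 0.08
clock: 22.95
tcp_pos: [0.6748, -0.1498, 0.1459]
orientation: [-0.0, -0.644, 0.765, 0.001]
wrist_force: [0.3, 0.4, -0.3]
finger_gap: 0.0797
t 22.95 tcp [ 0.6748 -0.1498  0.1459] x [-0.169 -0.986 -0.   ] y [-0.986  0.169  0.002] z [-0.001  0.001 -1.   ] F [ 0.3  0.4 -0.3] gap 0.0797 q [-0.33  0.58  0.24  1.24  0.   -1.74]
top tub 0.97 0.4476 0.1887 r 0.0305 top 0.067 local [-0.0912  0.0492]
top tub 0.79 0.4605 -0.4058 r 0.0306 top 0.0627 local [ 0.0203 -0.5349]
top tub 0.74 0.5387 0.1733 r 0.0303 top 0.0673 local [0.0013 0.0491]
top tub 0.37 0.5354 -0.2943 r 0.0122 top 0.064 local [ 0.0756 -0.4125]
scene tub 0.98 0.6754 -0.1497 r 0.0315 top 0.0622 local [ 0.1896 -0.2467]
scene tub 0.97 0.4607 -0.4063 r 0.0313 top 0.0622 local [ 0.0206 -0.5353]
scene tub 0.96 0.5396 0.172 r 0.0317 top 0.067 local [0.0024 0.0479]
scene tub 0.69 0.562 -0.4053 r 0.0316 top 0.0622 local [ 0.1202 -0.5175]
scene tub 0.69 0.5418 -0.272 r 0.0307 top 0.0621 local [ 0.0782 -0.3894]
scene tub 0.58 0.4494 0.1861 r 0.0333 top 0.0669 local [-0.0889  0.0469]
shift cm tool [ 0.22 -0.09 11.73]
```

View pics/scene7.png

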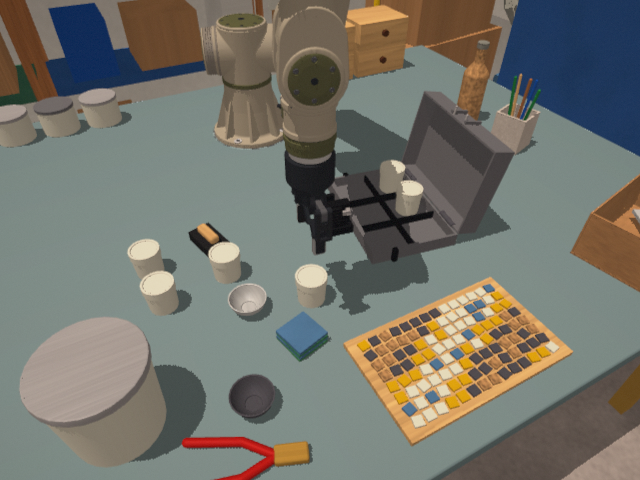

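Tubs 1 and 2 are standing in bays 3 and 4, and the third tub is right below the gripper.

```bash

python3 -m inch '[[0,0,3,0,0,0,7.4],[0,0,3,0,0,0,7.4],[0,0,2.5,0,0,0,7.4],[0,0,2,0,0,0,7.4],[0,0,0.9,0,0,0,7.4]]' 
python3 -m inch '[[0,0,0,0,0,0,7.4],[0,0,0,0,0,0,5],[0,0,0,0,0,0,5],[0,0,0,0,0,0,5],[0,0,0,0,0,0,5]]' 40
python3 -m inch '[[0,0,-3,0,0,0,5],[0,0,-3,0,0,0,5],[0,0,-3,0,0,0,5],[0,0,-3,0,0,0,5],[0,0,0,0,0,0,5]]'
python3 -m inch '[[-4.2,1.38,0,0,0,0,5],[-4.2,1.38,0,0,0,0,5],[-4.2,1.38,0,0,0,0,5],[-4.2,1.38,0,0,0,0,5],[-4.2,1.38,0,0,0,0,5]]' 
python3 -m inch '[[-4.2,1.38,0,0,0,0,5],[-4.2,1.38,0,0,0,0,5],[0,0,0,0,0,0,5],[0,0,0,0,0,0,5],[0,0,0,0,0,0,5]]' 
python3 - <<'E'
from h import *
show();plan([.628,.1555,.15])
E
```

```text
clock: 23.65
tcp_pos: [0.6736, -0.1467, 0.0313]
orientation: [-0.001, -0.646, 0.763, 0.001]
wrist_force: [-0.2, 0.8, -0.5]
finger_gap: 0.0741
clock: 24.15
tcp_pos: [0.6762, -0.1489, 0.0349]
orientation: [0.001, -0.645, 0.764, -0.001]
wrist_force: [-0.6, 1.9, 4.3]
finger_gap: 0.059
clock: 24.65
tcp_pos: [0.6777, -0.1497, 0.1588]
orientation: [0.002, -0.645, 0.764, -0.004]
wrist_force: [0.9, -0.4, -0.5]
finger_gap: 0.0589
clock: 25.15
tcp_pos: [0.6412, 0.0713, 0.1519]
orientation: [-0.001, -0.645, 0.764, 0.0]
wrist_force: [0.4, 0.1, -0.7]
finger_gap: 0.0589
clock: 25.65
tcp_pos: [0.6289, 0.1565, 0.1524]
orientation: [-0.001, -0.645, 0.764, 0.0]
wrist_force: [-0.0, 0.9, -1.9]
finger_gap: 0.0588
t 25.65 tcp [0.6289 0.1565 0.1524] x [-0.168 -0.986  0.001] y [-0.986  0.168  0.001] z [-0.001 -0.001 -1.   ] F [-0.   0.9 -1.9] gap 0.0588 q [ 0.12  0.49  0.11  1.2  -0.   -1.28]
shift cm tool [0.12 0.07 0.24]
```

```bash

python3 -m inch '[[0,0,3,0,0,0,5],[0,0,3,0,0,0,5],[0,0,3,0,0,0,5],[0,0,1.5,0,0,0,5],[0,0,0,0,0,0,5]]' 
python3 -m inch '[[0,0,0.5,0,0,0,5],[0,0,0.4,0,0,0,5],[0,0,0,0,0,0,5],[0,0,0,0,0,0,5],[0,0,0,0,0,0,5]]' 
python3 -m inch '[[0,0,0,0,0,0,7.5],[0,0,0,0,0,0,7.5],[0,0,0,0,0,0,7.5],[0,0,0,0,0,0,7.5]]' 
python3 -m inch '[[0,0,-3,0,0,0,7.5],[0,0,-4,0,0,0,7.5],[0,0,-4,0,0,0,7.5],[0,0,0,0,0,0,7.5]]' 
python3 -m inch '[[4.35,0.15,0,0,0,0,8],[4.35,0.15,0,0,0,0,8],[4.35,0.15,0,0,0,0,8],[4.35,0.15,0,0,0,0,8],[4.35,0.15,0,0,0,0,8]]' 
python3 -m inch '[[4.35,0.15,0,0,0,0,8],[4.35,0.15,0,0,0,0,8],[4.35,0.15,0,0,0,0,8],[4.35,0.15,0,0,0,0,8],[4.35,0.15,0,0,0,0,8]]' 
python3 -m inch '[[0,0,0,0,0,0,7.5],[0,0,0,0,0,0,7.5]]'
python3 d.py 8; python3 -c "
from h import *
plan([.5415,-.2705,.03])"
```

```text
clock: 26.15
tcp_pos: [0.627, 0.1551, 0.0449]
orientation: [-0.003, -0.644, 0.765, 0.002]
wrist_force: [-0.7, -0.6, -1.0]
finger_gap: 0.0591
clock: 26.65
tcp_pos: [0.6295, 0.1574, 0.0399]
orientation: [0.0, -0.645, 0.764, -0.0]
wrist_force: [-0.6, -0.6, 1.0]
finger_gap: 0.0587
clock: 27.05
tcp_pos: [0.6292, 0.1574, 0.0394]
orientation: [0.0, -0.645, 0.764, -0.0]
wrist_force: [0.3, -0.0, -0.5]
finger_gap: 0.0751
clock: 27.45
tcp_pos: [0.6328, 0.1579, 0.1562]
orientation: [0.005, -0.645, 0.764, -0.003]
wrist_force: [-0.3, 0.2, 0.2]
finger_gap: 0.0749
clock: 27.95
tcp_pos: [0.5846, -0.0573, 0.1489]
orientation: [-0.0, -0.645, 0.764, 0.0]
wrist_force: [0.1, 0.2, 0.6]
finger_gap: 0.0798
clock: 28.45
tcp_pos: [0.5408, -0.2706, 0.1489]
orientation: [-0.0, -0.645, 0.764, 0.0]
wrist_force: [0.9, -1.2, -0.1]
finger_gap: 0.0801
clock: 28.65
tcp_pos: [0.5409, -0.2699, 0.1486]
orientation: [0.0, -0.644, 0.765, 0.001]
wrist_force: [-0.7, 0.4, 0.1]
finger_gap: 0.0745
t 28.65 tcp [ 0.5409 -0.2699  0.1486] x [-0.17  -0.985 -0.001] y [-0.985  0.17   0.001] z [-0.001  0.001 -1.   ] F [-0.7  0.4  0.1] gap 0.0745 q [-0.6   0.4  -0.03  1.14  0.   -2.  ]
top tub 0.83 0.5412 -0.2687 r 0.0292 top 0.0627 local [ 0.0771 -0.3863]
top tub 0.82 0.5387 0.173 r 0.03 top 0.0674 local [0.0013 0.0488]
top tub 0.65 0.6294 0.1554 r 0.0297 top 0.0673 local [0.0936 0.0465]
top tub 0.65 0.4472 0.1888 r 0.0305 top 0.0671 local [-0.0915  0.0492]
scene tub 0.91 0.5411 -0.2701 r 0.0323 top 0.0621 local [ 0.0773 -0.3878]
scene tub 0.9 0.4475 0.1885 r 0.032 top 0.0672 local [-0.0911  0.0489]
scene tub 0.84 0.6301 0.1559 r 0.0316 top 0.067 local [0.0943 0.0471]
scene tub 0.82 0.5614 -0.4052 r 0.0316 top 0.062 local [ 0.1196 -0.5175]
scene tub 0.74 0.4824 -0.3989 r 0.0533 top 0.0622 local [ 0.0408 -0.5245]
scene tub 0.67 0.5597 0.1634 r 0.0545 top 0.0671 local [0.0236 0.0429]
shift cm tool [ 0.3  -0.03 11.92]
```

View pics/scene8.png

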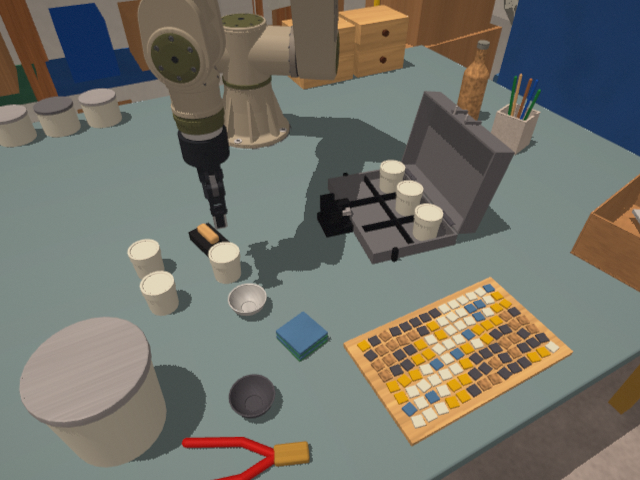

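Three tubs stand in the hinge-side bays (~390,175; 408,197; 428,222). Next is the fourth, for bay 1.

```bash

python3 -m inch '[[0.1,0,3,0,0,0,7.5],[0,0,3,0,0,0,7.5],[0,0,2.5,0,0,0,7.5],[0,0,2,0,0,0,7.5],[0,0,1.3,0,0,0,7.5]]' 
python3 -m inch '[[0,0,0,0,0,0,7.5],[0,0,0,0,0,0,5],[0,0,0,0,0,0,5],[0,0,0,0,0,0,5],[0,0,0,0,0,0,5]]' 40
python3 -m inch '[[0,0,-3,0,0,0,5],[0,0,-3,0,0,0,5],[0,0,-3,0,0,0,5],[0,0,-3,0,0,0,5],[0,0,0,0,0,0,5]]'
python3 -m inch '[[-4.29,0.97,0,0,0,0,5],[-4.29,0.97,0,0,0,0,5],[-4.29,0.97,0,0,0,0,5],[-4.29,0.97,0,0,0,0,5],[-4.29,0.97,0,0,0,0,5]]' 
python3 -m inch '[[-4.29,0.97,0,0,0,0,5],[-4.29,0.97,0,0,0,0,5],[-4.29,0.97,0,0,0,0,5],[0,0,0,0,0,0,5],[0,0,0,0,0,0,5]]' 
python3 -m inch '[[0,0,0,0,0,0,5]]' 
python3 - <<'E'
from h import *
show();plan([.5218,.0807,.15])
E
```

```text
clock: 29.35
tcp_pos: [0.541, -0.268, 0.0296]
orientation: [-0.0, -0.646, 0.763, 0.001]
wrist_force: [-0.4, 0.2, -0.3]
finger_gap: 0.0752
clock: 29.85
tcp_pos: [0.5421, -0.2704, 0.0324]
orientation: [0.0, -0.645, 0.764, -0.001]
wrist_force: [1.1, 0.8, 2.7]
finger_gap: 0.0592
clock: 30.35
tcp_pos: [0.5437, -0.2717, 0.1562]
orientation: [0.001, -0.645, 0.764, -0.004]
wrist_force: [1.0, -0.6, -1.2]
finger_gap: 0.0585
clock: 30.85
tcp_pos: [0.5283, -0.0488, 0.1499]
orientation: [-0.0, -0.645, 0.764, 0.001]
wrist_force: [0.8, 0.5, -2.5]
finger_gap: 0.0587
clock: 31.35
tcp_pos: [0.5214, 0.0824, 0.1501]
orientation: [-0.001, -0.646, 0.763, 0.0]
wrist_force: [1.1, -0.6, -2.7]
finger_gap: 0.0587
clock: 31.45
tcp_pos: [0.522, 0.0807, 0.1505]
orientation: [-0.001, -0.645, 0.764, 0.0]
wrist_force: [-0.2, -0.3, -1.7]
finger_gap: 0.0591
t 31.45 tcp [0.522  0.0807 0.1505] x [-0.168 -0.986  0.001] y [-0.986  0.168  0.001] z [-0.001 -0.001 -1.   ] F [-0.2 -0.3 -1.7] gap 0.0591 q [ 0.    0.26 -0.22  1.08 -0.   -1.4 ]
shift cm tool [0.   0.02 0.05]
```

```bash

python3 -m inch '[[0,0,3,0,0,0,5],[0,0,3,0,0,0,5],[0,0,3,0,0,0,5],[0,0,1.5,0,0,0,5],[0,0,0,0,0,0,5]]' 
python3 -m inch '[[0,0,0.4,0,0,0,5],[0,0,0.4,0,0,0,5],[0,0,0,0,0,0,5],[0,0,0,0,0,0,5],[0,0,0,0,0,0,5]]' 
python3 -m inch '[[0,0,0,0,0,0,7.5],[0,0,0,0,0,0,7.5],[0,0,0,0,0,0,7.5],[0,0,0,0,0,0,7.5]]' 
python3 -m inch '[[0,0,-3,0,0,0,7.5],[0,0,-4,0,0,0,7.5],[0,0,-4,0,0,0,7.5],[0,0,0,0,0,0,7.5]]' 
python3 -m inch '[[4.45,-0.19,0,0,0,0,7.5],[4.45,-0.19,0,0,0,0,7.5],[4.45,-0.19,0,0,0,0,7.5],[4.45,-0.19,0,0,0,0,7.5],[4.45,-0.19,0,0,0,0,7.5]]' 
python3 -m inch '[[4.45,-0.19,0,0,0,0,7.5],[4.45,-0.19,0,0,0,0,7.5],[4.45,-0.19,0,0,0,0,7.5],[4.45,-0.19,0,0,0,0,7.5],[4.45,-0.19,0,0,0,0,7.5]]' 
python3 -m inch '[[4.45,-0.19,0,0,0,0,7.5],[0,0,0,0,0,0,7.5],[0,0,0,0,0,0,7.5]]'
python3 d.py 9; python3 -c "
from h import *
plan([.4605,-.406,.03])"
```

```text
clock: 31.95
tcp_pos: [0.5201, 0.0796, 0.0435]
orientation: [-0.002, -0.644, 0.765, 0.002]
wrist_force: [-0.0, 0.5, -2.0]
finger_gap: 0.0588
clock: 32.45
tcp_pos: [0.5228, 0.0814, 0.0389]
orientation: [0.0, -0.645, 0.764, -0.0]
wrist_force: [-0.7, -0.0, -2.6]
finger_gap: 0.0588
clock: 32.85
tcp_pos: [0.5225, 0.0814, 0.0385]
orientation: [0.0, -0.645, 0.764, -0.0]
wrist_force: [0.5, -0.3, -0.3]
finger_gap: 0.075
clock: 33.25
tcp_pos: [0.5261, 0.0815, 0.1541]
orientation: [0.004, -0.645, 0.764, -0.003]
wrist_force: [0.5, 0.1, -0.4]
finger_gap: 0.0751
clock: 33.75
tcp_pos: [0.4939, -0.1411, 0.1479]
orientation: [-0.0, -0.645, 0.764, -0.0]
wrist_force: [0.9, 0.1, 0.9]
finger_gap: 0.075
clock: 34.25
tcp_pos: [0.4659, -0.3623, 0.1478]
orientation: [0.0, -0.645, 0.764, 0.0]
wrist_force: [1.1, -0.1, 0.3]
finger_gap: 0.0747
clock: 34.55
tcp_pos: [0.4602, -0.4055, 0.1473]
orientation: [0.0, -0.644, 0.765, 0.001]
wrist_force: [-0.4, 0.9, -0.0]
finger_gap: 0.0751
t 34.55 tcp [ 0.4602 -0.4055  0.1473] x [-0.17  -0.986 -0.001] y [-0.986  0.17   0.001] z [-0.001  0.001 -1.   ] F [-0.4  0.9 -0. ] ga
[... 234 characters left out ...]
5 local [0.0941 0.0469]
top tub 0.75 0.4477 0.1888 r 0.0304 top 0.0672 local [-0.0911  0.0493]
top tub 0.61 0.4608 -0.4061 r 0.0305 top 0.0624 local [ 0.0206 -0.5352]
top tub 0.59 0.5232 0.08 r 0.0301 top 0.0676 local [ 0.0015 -0.0455]
scene tub 0.97 0.5615 -0.4043 r 0.0311 top 0.0621 local [ 0.1197 -0.5167]
scene tub 0.92 0.5235 0.0799 r 0.032 top 0.067 local [ 0.0018 -0.0456]
scene tub 0.81 0.4487 0.1907 r 0.0327 top 0.0669 local [-0.0904  0.0513]
scene tub 0.7 0.5602 0.1624 r 0.0537 top 0.067 local [0.0243 0.0419]
scene tub 0.65 0.4838 -0.4151 r 0.0555 top 0.0622 local [ 0.0448 -0.5402]
scene tub 0.62 0.6307 0.1552 r 0.0316 top 0.067 local [0.095  0.0466]
shift cm tool [ 0.28  0.02 11.82]
```

View pics/scene9.png

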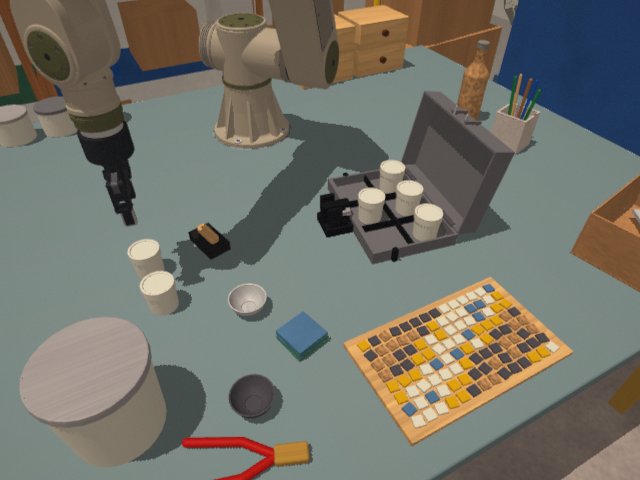

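```bash

python3 -m inch '[[0.1,0,3,0,0,0,7.5],[0,0,3,0,0,0,7.5],[0,0,2.5,0,0,0,7.5],[0,0,2,0,0,0,7.5],[0,0,1.2,0,0,0,7.5]]' 
python3 -m inch '[[0,0,0,0,0,0,7.5],[0,0,0,0,0,0,5],[0,0,0,0,0,0,5],[0,0,0,0,0,0,5],[0,0,0,0,0,0,5]]' 40
python3 -m inch '[[0,0,-3,0,0,0,5],[0,0,-3,0,0,0,5],[0,0,-3,0,0,0,5],[0,0,-3,0,0,0,5],[0,0,0,0,0,0,5]]'
python3 -m inch '[[-4.45,1.03,0,0,0,0,5],[-4.45,1.03,0,0,0,0,5],[-4.45,1.03,0,0,0,0,5],[-4.45,1.03,0,0,0,0,5],[-4.45,1.03,0,0,0,0,5]]' 
python3 -m inch '[[-4.45,1.03,0,0,0,0,5],[-4.45,1.03,0,0,0,0,5],[-4.45,1.03,0,0,0,0,5],[-4.45,1.03,0,0,0,0,5],[-4.45,1.03,0,0,0,0,5]]' 
python3 -m inch '[[-4.45,1.03,0,0,0,0,5],[0,0,0,0,0,0,5],[0,0,0,0,0,0,5],[0,0,0,0,0,0,5]]' 
python3 - <<'E'
from h import *
show();plan([.4304,.0961,.15])
E
```

```text
clock: 35.25
tcp_pos: [0.4606, -0.4036, 0.0298]
orientation: [-0.0, -0.646, 0.763, 0.001]
wrist_force: [0.8, -0.2, -0.4]
finger_gap: 0.0747
clock: 35.75
tcp_pos: [0.4615, -0.4064, 0.0326]
orientation: [0.0, -0.645, 0.764, -0.001]
wrist_force: [0.1, -0.0, 3.0]
finger_gap: 0.0589
clock: 36.25
tcp_pos: [0.4627, -0.408, 0.1563]
orientation: [0.0, -0.645, 0.764, -0.004]
wrist_force: [-0.1, -0.5, -1.3]
finger_gap: 0.0585
clock: 36.75
tcp_pos: [0.4462, -0.1758, 0.1502]
orientation: [-0.0, -0.645, 0.764, 0.001]
wrist_force: [1.3, 0.9, -1.5]
finger_gap: 0.0592
clock: 37.25
tcp_pos: [0.4327, 0.0519, 0.1504]
orientation: [-0.0, -0.645, 0.764, 0.0]
wrist_force: [1.3, 0.2, -1.1]
finger_gap: 0.0586
clock: 37.65
tcp_pos: [0.4308, 0.0951, 0.1507]
orientation: [-0.0, -0.645, 0.764, 0.0]
wrist_force: [-0.2, -0.6, -1.7]
finger_gap: 0.0589
t 37.65 tcp [0.4308 0.0951 0.1507] x [-0.168 -0.986  0.001] y [-0.986  0.168  0.001] z [-0.001 -0.001 -1.   ] F [-0.2 -0.6 -1.7] gap 0.0589 q [ 0.04  0.1  -0.43  1.05 -0.   -1.37]
shift cm tool [-0.09  0.06  0.07]
```

```bash

python3 -m inch '[[0,0,3,0,0,0,5],[0,0,3,0,0,0,5],[0,0,3,0,0,0,5],[0,0,1.5,0,0,0,5],[0,0,0,0,0,0,5]]' 
python3 -m inch '[[0,0,0.4,0,0,0,5],[0,0,0.4,0,0,0,5],[0,0,0,0,0,0,5],[0,0,0,0,0,0,5],[0,0,0,0,0,0,5]]' 
python3 -m inch '[[0,0,0,0,0,0,7.5],[0,0,0,0,0,0,7.5],[0,0,0,0,0,0,7.5],[0,0,0,0,0,0,7.5]]' 
python3 -m inch '[[0,0,-3,0,0,0,7.5],[0,0,-4,0,0,0,7.5],[0,0,-4,0,0,0,7.5],[0,0,0,0,0,0,7.5]]' 
python3 -m inch '[[4.28,-1.93,0,0,0,0,7.5],[4.28,-1.93,0,0,0,0,7.5],[4.28,-1.93,0,0,0,0,7.5],[4.28,-1.93,0,0,0,0,7.5],[4.28,-1.93,0,0,0,0,7.5]]' 
python3 -m inch '[[4.28,-1.93,0,0,0,0,7.5],[4.28,-1.93,0,0,0,0,7.5],[4.28,-1.93,0,0,0,0,7.5],[4.28,-1.93,0,0,0,0,7.5],[4.28,-1.93,0,0,0,0,7.5]]' 
python3 -m inch '[[4.28,-1.93,0,0,0,0,7.5],[0,0,0,0,0,0,7.5],[0,0,0,0,0,0,7.5]]'
python3 d.py 10; python3 -c "
from h import *
plan([.562,-.4045,.03])"
```

```text
clock: 38.15
tcp_pos: [0.429, 0.094, 0.044]
orientation: [-0.002, -0.644, 0.765, 0.001]
wrist_force: [-0.9, -0.4, -1.2]
finger_gap: 0.0588
clock: 38.65
tcp_pos: [0.4315, 0.0959, 0.0388]
orientation: [0.0, -0.645, 0.764, -0.0]
wrist_force: [-0.5, 0.2, -1.6]
finger_gap: 0.059
clock: 39.05
tcp_pos: [0.4312, 0.0959, 0.0384]
orientation: [0.0, -0.645, 0.764, -0.0]
wrist_force: [0.3, 0.0, 1.6]
finger_gap: 0.0748
clock: 39.45
tcp_pos: [0.4347, 0.096, 0.1534]
orientation: [0.004, -0.645, 0.764, -0.003]
wrist_force: [0.7, 0.1, -0.4]
finger_gap: 0.075
clock: 39.95
tcp_pos: [0.4903, -0.133, 0.1476]
orientation: [-0.0, -0.645, 0.764, 0.0]
wrist_force: [1.8, 0.4, -0.6]
finger_gap: 0.0751
clock: 40.45
tcp_pos: [0.5496, -0.3602, 0.1472]
orientation: [-0.0, -0.645, 0.764, 0.0]
wrist_force: [0.5, 0.4, 0.3]
finger_gap: 0.075
clock: 40.75
tcp_pos: [0.5608, -0.4046, 0.146]
orientation: [-0.0, -0.645, 0.765, 0.001]
wrist_force: [-0.1, 1.2, 0.4]
finger_gap: 0.0752
t 40.75 tcp [ 0.5608 -0.4046  0.146 ] x [-0.169 -0.986 -0.002] y [-0.986  0.169  0.002] z [-0.002  0.002 -1.   ] F [-0.1  1.2  0.4] gap 0.0752 
[... 152 characters left out ...]
74 local [0.0013 0.0492]
top tub 0.69 0.5236 0.0804 r 0.0302 top 0.0673 local [ 0.0018 -0.045 ]
top tub 0.65 0.562 -0.4043 r 0.0305 top 0.0627 local [ 0.1201 -0.5165]
top tub 0.63 0.432 0.0945 r 0.03 top 0.0671 local [-0.0908 -0.0463]
scene tub 0.93 0.4573 0.0824 r 0.0584 top 0.0671 local [-0.0639 -0.054 ]
scene tub 0.84 0.5609 -0.4056 r 0.0319 top 0.0621 local [ 0.1193 -0.518 ]
scene tub 0.77 0.6305 0.1547 r 0.0312 top 0.0672 local [0.0948 0.046 ]
scene tub 0.77 0.5235 0.0797 r 0.0313 top 0.067 local [ 0.0018 -0.0457]
scene tub 0.71 0.5399 0.1725 r 0.0306 top 0.0669 local [0.0026 0.0484]
scene tub 0.7 0.4693 0.1785 r 0.0508 top 0.067 local [-0.0681  0.0427]
shift cm tool [ 0.21 -0.09 11.85]
```

View pics/scene10.png

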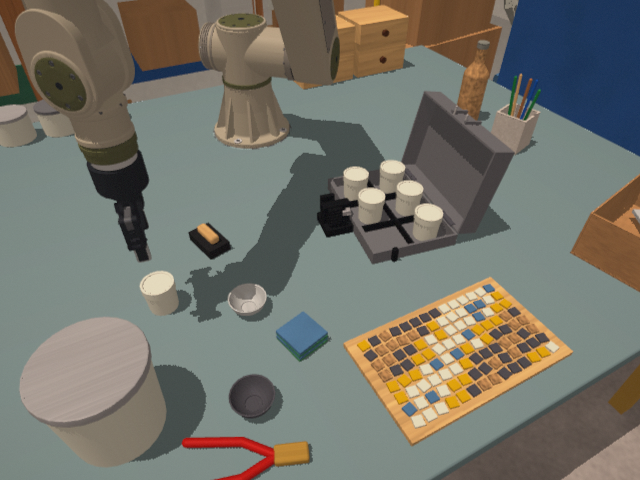

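```bash

python3 -m inch '[[0.05,-0.05,3,0,0,0,7.5],[0,0,3,0,0,0,7.5],[0,0,2.5,0,0,0,7.5],[0,0,2,0,0,0,7.5],[0,0,1.2,0,0,0,7.5]]' 
python3 -m inch '[[0,0,0,0,0,0,7.5],[0,0,0,0,0,0,5],[0,0,0,0,0,0,5],[0,0,0,0,0,0,5],[0,0,0,0,0,0,5]]' 40
python3 -m inch '[[0,0,-3,0,0,0,5],[0,0,-3,0,0,0,5],[0,0,-3,0,0,0,5],[0,0,-3,0,0,0,5],[0,0,0,0,0,0,5]]'
python3 -m inch '[[-4.28,0.25,0,0,0,0,5],[-4.28,0.25,0,0,0,0,5],[-4.28,0.25,0,0,0,0,5],[-4.28,0.25,0,0,0,0,5],[-4.28,0.25,0,0,0,0,5]]' 
python3 -m inch '[[-4.28,0.25,0,0,0,0,5],[-4.28,0.25,0,0,0,0,5],[-4.28,0.25,0,0,0,0,5],[-4.28,0.25,0,0,0,0,5],[-4.28,0.25,0,0,0,0,5]]' 
python3 -m inch '[[-4.28,0.25,0,0,0,0,5],[0,0,0,0,0,0,5],[0,0,0,0,0,0,5],[0,0,0,0,0,0,5]]' 
python3 - <<'E'
from h import *
show();plan([.6132,.0653,.15])
E
```

```text
clock: 41.45
tcp_pos: [0.5613, -0.4024, 0.0301]
orientation: [-0.0, -0.646, 0.763, 0.001]
wrist_force: [-0.2, 0.1, -0.7]
finger_gap: 0.0748
clock: 41.95
tcp_pos: [0.5628, -0.4051, 0.0329]
orientation: [0.0, -0.645, 0.764, -0.001]
wrist_force: [0.7, 0.8, 5.8]
finger_gap: 0.059
clock: 42.45
tcp_pos: [0.564, -0.4064, 0.1568]
orientation: [0.001, -0.645, 0.764, -0.004]
wrist_force: [1.4, -0.5, -0.7]
finger_gap: 0.059
clock: 42.95
tcp_pos: [0.5847, -0.1896, 0.15]
orientation: [-0.0, -0.645, 0.764, 0.001]
wrist_force: [0.9, 0.5, -2.0]
finger_gap: 0.0589
clock: 43.45
tcp_pos: [0.6083, 0.0234, 0.15]
orientation: [-0.001, -0.645, 0.764, 0.0]
wrist_force: [0.2, 0.6, -0.3]
finger_gap: 0.0587
clock: 43.85
tcp_pos: [0.6132, 0.0635, 0.1505]
orientation: [-0.001, -0.645, 0.764, 0.0]
wrist_force: [0.1, -0.7, -1.0]
finger_gap: 0.059
t 43.85 tcp [0.6132 0.0635 0.1505] x [-0.168 -0.986  0.001] y [-0.986  0.168  0.001] z [-0.001 -0.001 -1.   ] F [ 0.1 -0.7 -1. ] gap 0.059 q [-0.03  0.43  0.01  1.16 -0.   -1.43]
shift cm tool [-0.18  0.03  0.05]
```

```bash

python3 -m inch '[[-0.15,0,3,0,0,0,5],[0,0,3,0,0,0,5],[0,0,3,0,0,0,5],[0,0,1.5,0,0,0,5],[0,0,0,0,0,0,5]]' 
python3 -m inch '[[0,0,0.4,0,0,0,5],[0,0,0.4,0,0,0,5],[0,0,0,0,0,0,5],[0,0,0,0,0,0,5],[0,0,0,0,0,0,5]]' 
python3 -m inch '[[0,0,0,0,0,0,7.5],[0,0,0,0,0,0,7.5],[0,0,0,0,0,0,7.5],[0,0,0,0,0,0,7.5]]' 
python3 -m inch '[[0,0,-3,0,0,0,7.5],[0,0,-4,0,0,0,7.5],[0,0,-4,0,0,0,7.5],[0,0,0,0,0,0,7.5]]' 
python3 -m inch '[[4,0,-2.5,0,0,0,7.5],[4,0,-2.5,0,0,0,7.5],[4,0,-2.5,0,0,0,7.5],[4,0,-2.5,0,0,0,7.5],[4,0,-2.5,0,0,0,1]]' 
python3 -m inch '[[0,0,0,0,0,0,0],[0,0,0,0,0,0,0],[0,0,0,0,0,0,0]]'
python3 d.py 11
```

```text
clock: 44.35
tcp_pos: [0.6114, 0.0639, 0.0432]
orientation: [-0.002, -0.644, 0.765, 0.002]
wrist_force: [-0.3, -0.0, -0.5]
finger_gap: 0.0587
clock: 44.85
tcp_pos: [0.6143, 0.0659, 0.039]
orientation: [0.0, -0.645, 0.764, -0.0]
wrist_force: [-0.2, 0.1, -0.7]
finger_gap: 0.0585
clock: 45.25
tcp_pos: [0.614, 0.0659, 0.0384]
orientation: [0.0, -0.645, 0.764, -0.0]
wrist_force: [-0.1, 0.2, 0.3]
finger_gap: 0.075
clock: 45.65
tcp_pos: [0.6177, 0.0658, 0.1549]
orientation: [0.004, -0.645, 0.764, -0.004]
wrist_force: [0.6, 0.2, 0.7]
finger_gap: 0.0752
clock: 46.15
tcp_pos: [0.5798, -0.1327, 0.2739]
orientation: [-0.0, -0.645, 0.764, 0.0]
wrist_force: [0.5, 1.3, -0.2]
finger_gap: 0.0622
clock: 46.45
tcp_pos: [0.58, -0.1306, 0.2721]
orientation: [-0.0, -0.645, 0.764, 0.001]
wrist_force: [0.0, 1.0, -0.1]
finger_gap: 0.0167
t 46.45 tcp [ 0.58   -0.1306  0.2721] x [-0.167 -0.986 -0.001] y [-0.986  0.167  0.002] z [-0.002  0.001 -1.   ] F [ 0.   1.  -0.1] gap 0.0167 q [-0.36  0.35  0.19  1.42  0.   -1.76]
top tub 0.96 0.6307 0.1558 r 0.0305 top 0.0675 local [0.0949 0.0471]
top tub 0.95 0.615 0.0655 r 0.0299 top 0.0675 local [ 0.0944 -0.0445]
top tub 0.9 0.5238 0.0803 r 0.0302 top 0.0673 local [ 0.002  -0.0451]
top tub 0.88 0.4488 0.1886 r 0.0302 top 0.067 local [-0.0899  0.0493]
top tub 0.71 0.5386 0.1733 r 0.0302 top 0.0672 local [0.0011 0.0491]
top tub 0.67 0.4323 0.0947 r 0.0302 top 0.0672 local [-0.0906 -0.0461]
scene tub 0.95 0.434 0.0933 r 0.0305 top 0.0672 local [-0.0887 -0.0471]
scene tub 0.77 0.6282 0.156 r 0.0322 top 0.067 local [0.0924 0.0469]
scene tub 0.7 0.5228 0.0806 r 0.0324 top 0.0671 local [ 0.0009 -0.0449]
scene tub 0.66 0.4477 0.1873 r 0.0314 top 0.0671 local [-0.0908  0.0478]
scene tub 0.61 0.615 0.0659 r 0.0318 top 0.067 local [ 0.0943 -0.0442]
```

```bash
python3 - <<'E'
from h import *
c=np.array([.5293,.1251]);x=np.array([.986,-.166]);y=np.array([.166,.986])
for l in ((0,.215,.27),(0,.215,.185)):
    plan([*(c+l[0]*x+l[1]*y),l[2]])
p=vision.read_camera("top"); C=cloud(p)
d=C-np.array([*c,0]); L=np.stack([d[...,:2]@x,d[...,:2]@y,C[...,2]],-1)
m=(p["depth"]>0)&(L[...,1]>.1)&(abs(L[...,0])<.1)&(L[...,2]>.05)
q=L[m]; i=q[:,2]>.2; print("edge y",q[i,1].min(),q[i,1].max(),"z",q[i,2].max())
E
```

```text
shift cm tool [-45.81   9.23   0.26]
shift cm tool [-45.81   9.22   8.76]
edge y 0.13135590564744093 0.17915559617635754 z 0.242321222979336
```

View pics/scene11.png

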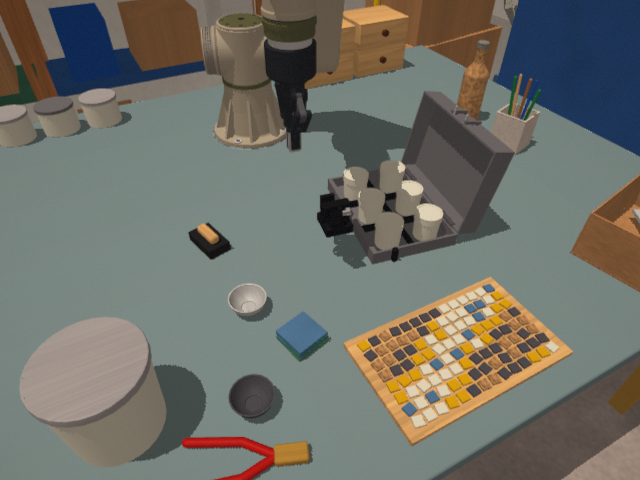

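View pics/top11.png

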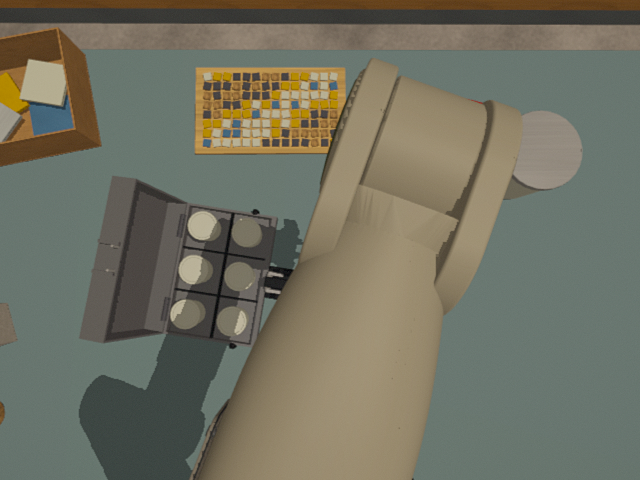

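All six tubs stand upright in their own bays in both views. The lid's edge is near (100,245) in the top view. I'll pass over it with closed fingers and come down behind it.

```bash

python3 -m inch '[[0,0,-1.3,0,0,0,0],[-4.58,0.92,0,0,0,0,0],[-4.58,0.92,0,0,0,0,0],[-4.58,0.92,0,0,0,0,0],[-4.58,0.92,0,0,0,0,0]]'
python3 -m inch '[[-4.58,0.92,0,0,0,0,0],[-4.58,0.92,0,0,0,0,0],[-4.58,0.92,0,0,0,0,0],[-4.58,0.92,0,0,0,0,0],[-4.58,0.92,0,0,0,0,0]]'
python3 -m inch '[[-4.58,0.92,0,0,0,0,0],[0,0,0,0,0,0,0],[0,0,0,0,0,0,0],[0,0,0,0,0,0,0]]'
python3 - <<'E'
from h import *
show();p=vision.read_camera("scene"); save(p,"pics/s12.png")
c=np.array([.5293,.1251]);x=np.array([.986,-.166]);y=np.array([.166,.986])
plan([*(c+.215*y),.185])
E
```

```text
clock: 47.2
tcp_pos: [0.5744, 0.0576, 0.2861]
orientation: [-0.0, -0.645, 0.764, 0.0]
wrist_force: [1.6, -0.4, -0.2]
finger_gap: 0.0
clock: 47.7
tcp_pos: [0.567, 0.2914, 0.2861]
orientation: [-0.0, -0.646, 0.764, -0.0]
wrist_force: [0.7, 0.8, -0.3]
finger_gap: 0.0003
clock: 48.1
tcp_pos: [0.5661, 0.3352, 0.286]
orientation: [-0.0, -0.645, 0.764, -0.0]
wrist_force: [-0.1, -1.1, -0.0]
finger_gap: 0.0001
t 48.1 tcp [0.5661 0.3352 0.286 ] x [-0.167 -0.986  0.001] y [-0.986  0.167  0.   ] z [-0.001 -0.001 -1.   ] F [-0.1 -1.1 -0. ] gap 0.0001 q [ 0.41  0.48  0.43  1.52 -0.   -0.99]
shift cm tool [-0.22  0.17 10.12]
```

View pics/s12.png

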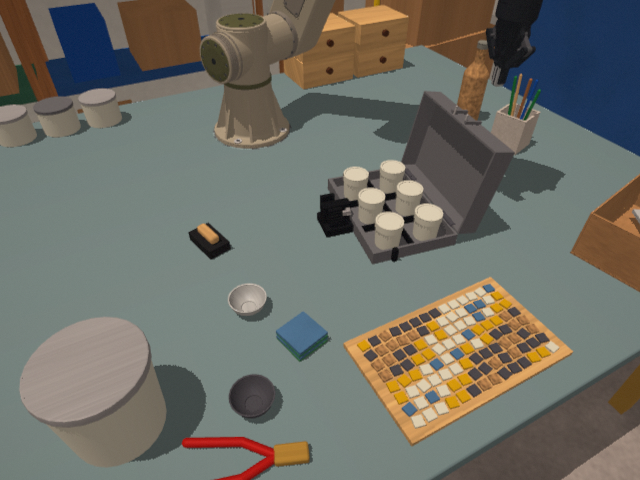

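```bash

python3 -m inch '[[0,0,3,0,0,0,0],[0,0,3,0,0,0,0],[0,0,2,0,0,0,0],[0,0,1.6,0,0,0,0],[0,0,0,0,0,0,0]]'
python3 - <<'E'
from h import *
show()
c=np.array([.5293,.1251]);x=np.array([.986,-.166]);y=np.array([.166,.986])
T=tcp(); l=T[:2,3]-c; l=np.array([l@x,l@y]); print("local",l)
s=.168;prev=np.array([l[1],T[2,3]])
for th in np.r_[np.arange(1.65,-.01,-.15),0]:
    y_=.098-s*np.cos(th)+.046*np.sin(th)+.010; z=.031+s*np.sin(th)+.046*np.cos(th)
    n=np.array([y_,z]); d=n-prev; prev=n
    print(round(th,2),np.round(n,4),"tool dx",round(-d[0]*100,2),"dz",round(-d[1]*100,2))
E
```

```text
clock: 48.65
tcp_pos: [0.5653, 0.3333, 0.1878]
orientation: [-0.002, -0.644, 0.765, 0.001]
wrist_force: [0.8, -0.7, -0.0]
finger_gap: 0.0001
t 48.65 tcp [0.5653 0.3333 0.1878] x [-0.17  -0.985  0.003] y [-0.985  0.17   0.004] z [-0.004 -0.002 -1.   ] F [ 0.8 -0.7 -0. ] gap 0.0001 q [ 0.41  0.49  0.21  1.29 -0.   -0.99]
local [0.0009508  0.21123314]
1.65 [0.1671 0.1948] tool dx 4.41 dz -0.7
1.5 [0.142  0.2018] tool dx 2.51 dz -0.7
1.35 [0.1161 0.205 ] tool dx 2.59 dz -0.32
1.2 [0.09   0.2043] tool dx 2.61 dz 0.07
1.05 [0.0643 0.1996] tool dx 2.57 dz 0.46
0.9 [0.0396 0.1912] tool dx 2.47 dz 0.84
0.75 [0.0164 0.1792] tool dx 2.32 dz 1.2
0.6 [-0.0047  0.1638] tool dx 2.11 dz 1.53
0.45 [-0.0233  0.1455] tool dx 1.86 dz 1.83
0.3 [-0.0389  0.1246] tool dx 1.56 dz 2.09
0.15 [-0.0512  0.1016] tool dx 1.23 dz 2.3
0.0 [-0.06   0.077] tool dx 0.88 dz 2.46
0.0 [-0.06   0.077] tool dx 0.0 dz 0.0
```

```bash

python3 -m inch '[[1.0,0,-0.2,0,0,0,0],[1.0,0,-0.2,0,0,0,0],[1.0,0,-0.2,0,0,0,0],[1.0,0,-0.2,0,0,0,0],[0.5,0,0,0,0,0,0]]'
python3 -m inch '[[1.25,0,-0.35,0,0,0,0],[1.25,0,-0.35,0,0,0,0],[1.3,0,-0.16,0,0,0,0],[1.3,0,-0.16,0,0,0,0],[0,0,0,0,0,0,0]]'
python3 -m inch '[[1.3,0,0.04,0,0,0,0],[1.3,0,0.04,0,0,0,0],[1.29,0,0.23,0,0,0,0],[1.29,0,0.23,0,0,0,0],[0,0,0,0,0,0,0]]'
python3 - <<'E'
from h import *
show();p=vision.read_camera("scene"); save(p,"pics/s13.png")
E
```

```text
clock: 49.15
tcp_pos: [0.5594, 0.2903, 0.1999]
orientation: [0.001, -0.645, 0.764, -0.0]
wrist_force: [0.4, 1.4, 1.4]
finger_gap: -0.0005
clock: 49.65
tcp_pos: [0.5499, 0.239, 0.2087]
orientation: [-0.0, -0.644, 0.765, -0.0]
wrist_force: [-0.9, 1.1, 0.5]
finger_gap: 0.0002
clock: 50.15
tcp_pos: [0.541, 0.1879, 0.2025]
orientation: [-0.001, -0.644, 0.765, -0.0]
wrist_force: [0.0, 0.6, 0.1]
finger_gap: -0.0001
t 50.15 tcp [0.541  0.1879 0.2025] x [-0.169 -0.986  0.001] y [-0.986  0.169  0.001] z [-0.001 -0.001 -1.   ] F [0.  0.6 0.1] gap -0.0001 q [ 0.19  0.32 -0.02  1.24 -0.   -1.21]
```

View pics/s13.png

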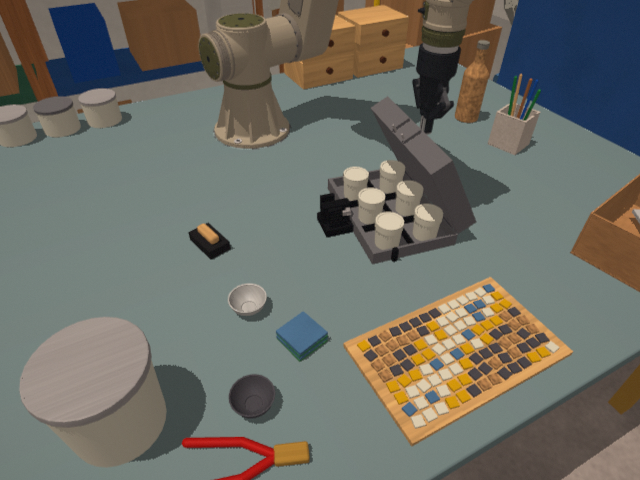

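The lid is following the fingertip and is at about 1.05 rad. I'll continue along the arc.

```bash

python3 -m inch '[[1.23,0,0.42,0,0,0,0],[1.23,0,0.42,0,0,0,0],[1.16,0,0.6,0,0,0,0],[1.16,0,0.6,0,0,0,0],[0,0,0,0,0,0,0]]'
python3 -m inch '[[1.06,0,0.77,0,0,0,0],[1.06,0,0.77,0,0,0,0],[0.93,0,0.92,0,0,0,0],[0.93,0,0.92,0,0,0,0],[0,0,0,0,0,0,0]]'
python3 -m inch '[[0.78,0,1.05,0,0,0,0],[0.78,0,1.05,0,0,0,0],[0.6,0,1.15,0,0,0,0],[0.6,0,1.15,0,0,0,0],[0,0,0,0,0,0,0]]'
python3 - <<'E'
from h import *
show();p=vision.read_camera("scene"); save(p,"pics/s14.png")
c=np.array([.5293,.1251]);x=np.array([.986,-.166]);y=np.array([.166,.986])
T=tcp(); l=T[:2,3]-c; l=np.array([l@x,l@y]); print("local",l)
E
```

```text
clock: 50.7
tcp_pos: [0.5327, 0.1409, 0.1814]
orientation: [-0.001, -0.644, 0.765, 0.0]
wrist_force: [0.3, 0.6, 1.5]
finger_gap: 0.0001
clock: 51.2
tcp_pos: [0.5257, 0.1022, 0.147]
orientation: [-0.001, -0.645, 0.764, 0.001]
wrist_force: [-0.0, 0.3, 0.7]
finger_gap: 0.0003
clock: 51.7
tcp_pos: [0.5208, 0.0755, 0.1026]
orientation: [-0.001, -0.645, 0.764, 0.001]
wrist_force: [-0.2, 0.2, 1.2]
finger_gap: 0.0002
t 51.7 tcp [0.5208 0.0755 0.1026] x [-0.168 -0.986  0.001] y [-0.986  0.168  0.004] z [-0.004 -0.    -1.   ] F [-0.2  0.2  1.2] gap 0.0002 q [-0.01  0.3  -0.3   0.97 -0.   -1.41]
local [ 8.51565867e-05 -4.98233101e-02]
```

View pics/s14.png

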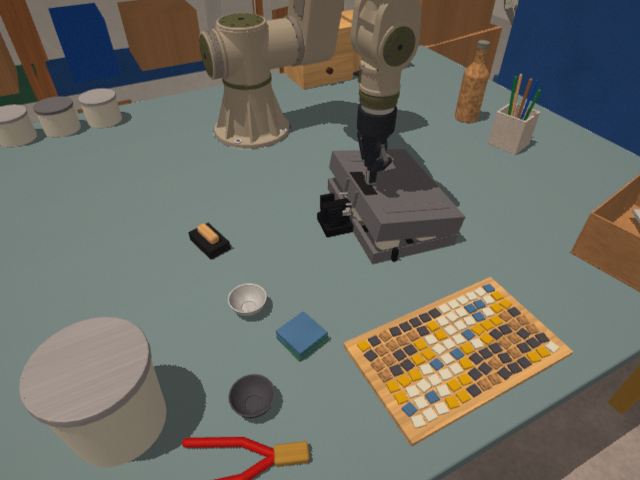

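```bash

python3 -m inch '[[0.8,0,0.6,0,0,0,0],[0.8,0,0.6,0,0,0,0],[0.7,0,0.5,0,0,0,0],[0.2,0,0.4,0,0,0,0],[0,0,0.3,0,0,0,0]]'
python3 -m inch '[[0,0,0.2,0,0,0,0],[0,0,0.2,0,0,0,0],[0,0,0,0,0,0,0]]'
python3 -m inch '[[0,0,0.2,0,0,0,0],[0,0,0,0,0,0,0]]'
python3 -m inch '[[0,0,0.2,0,0,0,0],[0,0,0,0,0,0,0]]'
python3 - <<'E'
from h import *
show();p=vision.read_camera("scene"); save(p,"pics/s15.png")
E
```

```text
clock: 52.25
tcp_pos: [0.5181, 0.0508, 0.0817]
orientation: [-0.0, -0.645, 0.764, -0.001]
wrist_force: [-0.3, -2.1, 3.9]
finger_gap: -0.0001
clock: 52.55
tcp_pos: [0.5181, 0.0511, 0.0767]
orientation: [-0.0, -0.645, 0.764, -0.0]
wrist_force: [-0.5, -1.5, 3.4]
finger_gap: 0.0003
clock: 52.75
tcp_pos: [0.5182, 0.0509, 0.0753]
orientation: [-0.0, -0.645, 0.764, -0.001]
wrist_force: [-1.9, -3.3, 8.6]
finger_gap: -0.0003
clock: 52.95
tcp_pos: [0.5182, 0.0506, 0.0739]
orientation: [-0.001, -0.645, 0.764, -0.001]
wrist_force: [-4.6, -4.5, 11.6]
finger_gap: -0.0002
t 52.95 tcp [0.5182 0.0506 0.0739] x [-0.168 -0.986  0.002] y [-0.986  0.168 -0.001] z [ 0.    -0.002 -1.   ] F [-4.6 -4.5 11.6] gap -0.0002 q [-0.06  0.31 -0.36  0.9  -0.   -1.46]
```

View pics/s15.png

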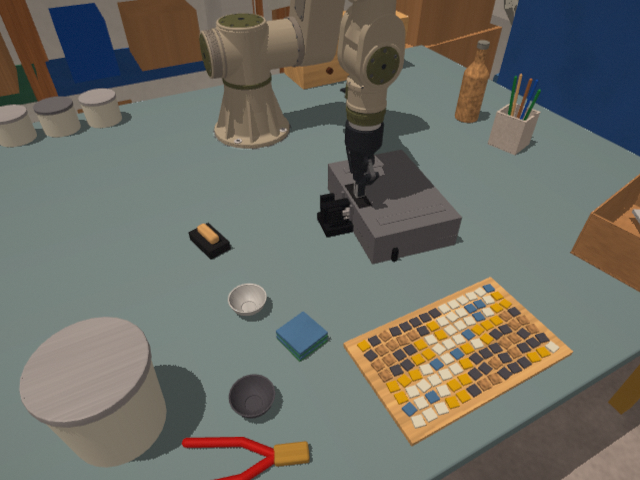

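```bash

python3 -m inch '[[0,0,0.2,0,0,0,0],[0,0,0,0,0,0,0]]'
python3 -m inch '[[0,0,0.2,0,0,0,0],[0,0,0,0,0,0,0]]'
python3 -m inch '[[0,0,0.2,0,0,0,0],[0,0,0,0,0,0,0]]'
```

```text
clock: 53.2
tcp_pos: [0.5182, 0.0503, 0.0725]
orientation: [-0.001, -0.645, 0.764, -0.001]
wrist_force: [-5.6, -5.3, 17.1]
finger_gap: 0.0004
clock: 53.4
tcp_pos: [0.5182, 0.05, 0.0713]
orientation: [-0.001, -0.645, 0.764, -0.002]
wrist_force: [-8.2, -7.1, 21.4]
finger_gap: -0.0
clock: 53.6
tcp_pos: [0.5182, 0.05, 0.071]
orientation: [-0.001, -0.645, 0.764, -0.002]
wrist_force: [-12.2, -6.1, 36.0]
finger_gap: -0.0002
```

The force jumped while the tip stopped at z = 71 mm, so it is on a hard stop. I'll lift off and look.

```bash

python3 -m inch '[[0,0,-0.5,0,0,0,0],[0,0,-1.5,0,0,0,0],[0,0,-4,0,0,0,0],[0,0,-4,0,0,0,0],[0,0,-4,0,0,0,0]]'
python3 -m inch '[[4.5,0,-1,0,0,0,0],[4.5,0,-1,0,0,0,0],[4.5,0,0,0,0,0,0],[4.5,0,0,0,0,0,0],[4.5,0,0,0,0,0,0]]'
python3 -m inch '[[4.5,0,0,0,0,0,0],[4.5,0,0,0,0,0,0],[0,0,0,0,0,0,0],[0,0,0,0,0,0,0],[0,0,0,0,0,0,0]]'
python3 -m inch '[[0,0,0,0,0,0,0],[0,0,0,0,0,0,0],[0,0,0,0,0,0,0],[0,0,0,0,0,0,0],[0,0,0,0,0,0,0]]'
python3 - <<'E'
from h import *
show()
c=np.array([.5293,.1251]);x=np.array([.986,-.166]);y=np.array([.166,.986])
for n in ("scene","top"):
    p=vision.read_camera(n); save(p,f"pics/{n}16.png")
    C=cloud(p); d=C-np.array([*c,0]); L=np.stack([d[...,:2]@x,d[...,:2]@y,C[...,2]],-1)
    m=(p["depth"]>0)&(abs(L[...,1])<.09)&(abs(L[...,0])<.13)&(abs(L[...,2]-.08)<.03); q=L[m]
    A=np.c_[q[:,1],q[:,0],np.ones(len(q))]; f=np.linalg.lstsq(A,q[:,2],rcond=None)[0]; print(n,"slope y,x,z0",np.round(f,4))
    m=(p["depth"]>0)&(L[...,1]<-.12)&(L[...,1]>-.16)&(abs(L[...,0])<.05)&(L[...,2]>.0685)&(L[...,2]<.075); q=L[m]
    if len(q): print("buttons x",np.percentile(q[:,0],[1,99]))
    for l in ("foil_cup","float_block","glass_stack"):
        for r in silhouettes(p,l)[:1]: print(l,round(r["confidence"],2),np.round(np.median(C[r["mask"]&(p["depth"]>0)],0),3))
E
```

```text
clock: 54.1
tcp_pos: [0.5177, 0.0519, 0.2078]
orientation: [-0.0, -0.645, 0.764, 0.001]
wrist_force: [0.8, 0.5, -0.4]
finger_gap: 0.0001
clock: 54.6
tcp_pos: [0.4801, -0.1715, 0.2267]
orientation: [0.0, -0.645, 0.764, 0.0]
wrist_force: [1.1, -0.2, 0.7]
finger_gap: -0.0002
clock: 55.1
tcp_pos: [0.4654, -0.2579, 0.2265]
orientation: [0.0, -0.646, 0.764, 0.001]
wrist_force: [0.9, 0.2, 0.0]
finger_gap: 0.0003
clock: 55.6
tcp_pos: [0.4656, -0.2586, 0.227]
orientation: [-0.0, -0.645, 0.764, -0.0]
wrist_force: [-0.2, 0.4, 0.2]
finger_gap: 0.0002
t 55.6 tcp [ 0.4656 -0.2586  0.227 ] x [-0.167 -0.986  0.   ] y [-0.986  0.167 -0.   ] z [ 0. -0. -1.] F [-0.2  0.4  0.2] gap 0.0002 q [-0.66  0.23 -0.07  1.27 -0.   -2.06]
scene slope y,x,z0 [-0.0035 -0.0001  0.0778]
buttons x [-0.03231533  0.03197178]
foil_cup 0.87 [ 0.632 -0.263  0.018]
float_block 0.63 [ 0.457 -0.279  0.022]
glass_stack 0.89 [ 0.763 -0.214  0.025]
top slope y,x,z0 [-0.0046  0.0015  0.0769]
buttons x [-0.03085866  0.03008318]
foil_cup 0.89 [ 0.647 -0.27   0.014]
float_block 0.84 [ 0.438 -0.27   0.022]
glass_stack 0.96 [ 0.754 -0.209  0.026]
```

View pics/scene16.png

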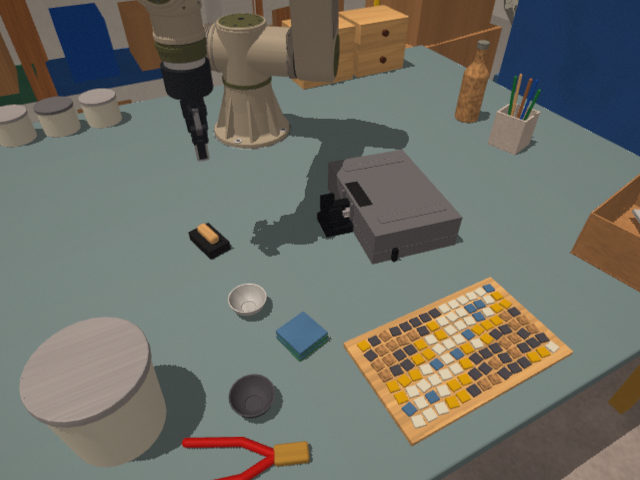

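The lid sits flush and level (slope about 0.004 rad), both buttons are out at ±31 mm, and the robot is clear. Handing in.

```bash
python3 -c "
from h import *
print(workorder.hand_in())"
```

```text
the job is handed in; nothing more can be done
None
```

All six tubs are in the case, each standing upright in its own bay. The lid is latched shut, and I handed the job in at about 56 s of robot time. The hand-in gives no verdict.

- **Opening:** I squeezed the latch from above, and the lid sprang fully open.
- **Tubs:** With the lid still open, both cameras showed the tub tops at about 67 mm, which means they were resting on the bay floors. Each tub was within about 3 mm of its bay centre. I did not see them again after the lid closed.
- **Closing:** I pushed the lid down with closed fingers and pressed until it hit a hard stop, where the wrist force read about 36 N upward. About 2 s after letting go it was still level (0.004–0.005 rad).
- **Latch buttons:** Both were back out at about ±31 mm.
- **Other things on the bench:** The foil cup and the glass stack read within 1 mm of where they started. The rubbing block reads the same from the top camera, but the scene camera showed it about 13 mm off. That looks like a low-confidence detection cutting off part of the block, since the image shows it in its original place.

No other check failed or disagreed.

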